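# Build and bed a mokume-gane stack in the lever press

## Robot

A 7-joint arm with a two-finger parallel gripper is mounted at the origin on the work surface. World frame = base frame: x ahead of the robot, y to its left, z up, the work surface at z = 0. Lengths are in m, angles in rad, forces in N, time in s.
With the tool pointing down it reaches from about 0.4 to 0.875 m from the base axis. Payload 6.5 kg.
Tool frame: the origin (TCP) lies between the finger pads, 19 mm behind the fingertips; this is the grasp point; z points along the fingers, y is the direction in which the jaws open and shut (so a half turn about z gives the same grasp; the last joint's range is limited). The gripper opens to 88 mm and grips with 3 to 60 N. Pads are 18 mm wide; open, the fingers measure 123 mm over their backs; the gripper's body (75 mm by 187 mm) begins 45 mm behind the grasp point.
Start: joints at [1.07, 0.536, -0.004, 1.538, 0.003, 1.067, -0.071], TCP at [0.274, -0.59, 0.257] pointing down, gripper open.
Joint ranges: [-2.7, 2.7], [-0.37, 2.16], [-1.27, 1.26], [0.24, 2.4], [-1.31, 4.45], [0.19, 1.91], [-2.76, 2.76]. Speed limits (rad/s): [2.39, 2.39, 3.14, 3.14, 3.14, 3.14, 3.14].

## Interface

Orientations are given as a unit quaternion [w, x, y, z].
In Python, from plant import robot, vision, sign_off, finder gives the robot as it stands.
- The arm moves only by the tool jog_arm, never from a script. Its argument "rows" is a list of rows, each a list of 7 numbers: the shift along the tool's x, y, z in cm, then the turn, a rotation vector about the tool's x, y, z in rad, then the opening, from 0 (shut) to 1 (fully open). In form: [[tx, ty, tz, ax, ay, az, hand], ...]. A call has 1 to 12 rows; each row is the pose to reach, as a shift and turn from the pose commanded when the call began, along the tool's axes at that moment; what a row does not reach only later rows make up. A row lasts 1/10 s, in which the tool goes at most 50 mm and 8.59 degrees, less where a joint would pass 70% of its speed; a pose out of reach is approached as far as the arm can. A call with a gripper value outside its range is refused whole. The fingers move at their own pace and stop on an object; "grip_force" is the grip in N (left out, the last holds). Time passes only in rows, so rows that repeat a pose let the fingers close. It gives the time, the measured TCP pose, the force and the opening at its end, in the units of the state.
- robot.get_state(): the state, without advancing time (a new reading comes with each control period).
- vision.snapshot(name): name is "scene" or "side" or "wrist"; returns the picture (384x512x3 uint8, blue, green, red); there is no depth.
- vision.camera_info(name): a dict with "K" (3x3 intrinsics, pixels), "rvec" (rotation vector, rad) and "tvec" (3), from world to camera coordinates, as OpenCV has them. Camera axes: x right, y down, z forward; pixel columns grow to the right and rows downward; lengths in m; the calibration is good to about 2 mm. A picture is of the moment at which its call begins: read the wrist's pose just before it. camera_info takes no time and is no camera call; for the wrist camera it gives the pose at the moment of the call.
- sign_off(): hands the job in, once; it reports no verdict.
Trained networks look in the newest picture that a camera, given by its name, has taken for a name from the list of things; names that differ only in an ending like _2 or _b are one class to them, and where a whole thing is asked for, a point or a joint stands for the part that bears it (a point fixed in the world has none). Each returns a list of dicts, best first, with "score" (0 to 1); they miss things now and then, are a little off and sometimes report something else, mostly with a low value. They report only what shows in the picture. A call takes as long as a camera call. They do not tell look-alikes from the thing itself.
- finder.search_frame(name, camera): "bbox" ([left, top, width, height] in pixels, round what is visible of it).
The state is a dict: "time": time; "joint_positions": joint angles; "dq": joint speeds; "tau": joint torques, N m; "eef_pos": TCP position; "tool_rot": TCP orientation; "wrist_force": force on the tool from outside, world axes, zero at the start; "torque": the same for the moment, N m; "grip_width": finger opening in m.
Only numpy, scipy, OpenCV 4.12 (cv2) and the standard library are available. Lean on these libraries where they do the work, as an engineer would, in place of code of your own. Each camera call takes 0.05 s, during which the arm holds its last target. There are 200 camera calls.

## Task

Stack all the copper and brass sheets squarely inside the outline scribed on the press sled, the two metals alternating (either may come first), holding the soft sheets lightly, and lay the steel cover plate squarely on top. Then slide the sled along the bed until the mark on the cover sits right under the ram, push the lever down gently until the ram presses on the cover, and let the lever come fully back up. Last, draw the sled back along the bed until the stack is well clear of the press head, still in good order, and leave the other things on the bench alone.

Things in the scene. Friction and masses are not known exactly. Their poses are not given: they have to be found in the camera images.
- press: Green bench lever press, fixed. Origin on the bench below the ram's axis, z up; throat open to its -x (to the robot), column 90 mm behind the axis at +x. Head: x -47 to 125, y -32 to 32, z 150 to 250 mm. Its flat steel slide bed is 12 mm high, x -65 to 65, y -410 to 90 mm; the sled slides on it freely (no guides).
- ram: The press's square steel ram, 26 mm, with a round brass nose 24 mm across; slides straight down out of the head. Raised, the nose is 64 mm above the bench; it comes down up to 36 mm. It may bear on the cover plate with at most 120 N (10 N held for 0.2 s beds the stack) and on no sheet directly.
- ram_tip (a point): Centre of the ram's nose, its lower end: the fixed tool tip under which the mark must come.
- lever (a joint): Hand lever of the press, rad: 0 = fully up (rest), 1.2 = down. The ram goes down 30 mm per rad. A light spring (1 to 3 N at the grip) lifts it when let go. The nose meets the cover at about 0.4 rad with four sheets, 0.6 with three, 0.8 with two; beyond that 1 N at the grip gives about 5.5 N at the ram.
- lever_grip (a point): Middle of the lever's black grip bar, 20 mm thick, 70 mm long along the press's y; push it down from above with shut fingers. It swings on an arc of 170 mm radius about a pivot axis along y at x 0, z 200 mm of the press frame; at rest the arm points to -x, 0.55 rad above level. Bar's middle at press y +85 mm.
- sled: Aluminium sled on the press's bed: plate 215 x 90 x 8 mm, about 0.45 kg. Origin on its underside below the centre of the scribed outline; x along its length, the plate from x -160 to +55 mm. The red handle is at its -x end, which points to the press's -y; the outline end is nearest the ram.
- outline (a point): Centre of the black rectangle scribed on the sled's top (83 x 53 mm, long side along the sled's x), where the sheets are stacked. On the top surface, 8 mm above the sled's underside.
- handle (a point): Grip point of the sled's red handle, an upright tab 34 mm long (sled x), 14 mm thick (sled y), top 48 mm above the sled's underside; the point is 33 mm above the underside, 138 mm from the outline's centre. Grip across the 14 mm from above.
- cover: Dark steel cover plate 90 x 60 x 8 mm (x, y, z), about 0.33 kg, with a white cross and ring on top. Origin at the centre of its underside, x along the 90 mm. Starts flat on the bench.
- mark (a point): The mark: the white cross at the middle of the cover plate's top face, 8 mm above its underside.
- copper1: Reddish copper sheet 80 x 50 x 6 mm (x, y, z), about 0.2 kg, annealed and soft: the fingers may never bear on it with more than 40 N (both added up, so 20 N grip at most). Origin at the centre of its underside, x along its length, z up. Starts flat on the bench. There are one or two copper sheets in a run; if this one is absent it reads None.
- copper2: Reddish copper sheet 80 x 50 x 6 mm (x, y, z), about 0.2 kg, annealed and soft: the fingers may never bear on it with more than 40 N (both added up, so 20 N grip at most). Origin at the centre of its underside, x along its length, z up. Starts flat on the bench. There are one or two copper sheets in a run; if this one is absent it reads None.
- brass1: Yellow brass sheet 80 x 50 x 6 mm (x, y, z), about 0.2 kg, annealed and soft: the fingers may never bear on it with more than 40 N (both added up, so 20 N grip at most). Origin at the centre of its underside, x along its length, z up. Starts flat on the bench. There are one or two brass sheets in a run; if this one is absent it reads None.
- brass2: Yellow brass sheet 80 x 50 x 6 mm (x, y, z), about 0.2 kg, annealed and soft: the fingers may never bear on it with more than 40 N (both added up, so 20 N grip at most). Origin at the centre of its underside, x along its length, z up. Starts flat on the bench. There are one or two brass sheets in a run; if this one is absent it reads None.
- bench_block: Polished steel bench block 65 x 65 x 20 mm. Bystander: origin at its underside; leave it where it is.
- caliper: Steel caliper with black slide, 150 mm long, 14 mm high. Bystander: origin at its underside; leave it where it is.
- pliers: Blue-handled pliers, about 125 mm long, 12 mm high. Bystander: origin at its underside; leave it where it is.
- hammer: Hammer, 200 mm long. Bystander: origin at its underside; leave it where it is.
- wire_spool: Copper wire spool, a ring 60 mm across, 28 mm high. Bystander: origin at its underside; leave it where it is.
- sanding_block: Cork sanding block 100 x 50 x 30 mm. Bystander: origin at its underside; leave it where it is.
- flux_jar: Small jar, 52 mm across, 65 mm high. Bystander: origin at its underside; leave it where it is.
Not all that is in view belongs to the job. What is shaped like the sled but pink is not meant.

How it is judged:
By the outcome, as a careful person would: the job done as asked, in the order asked, and still so for the second after the job is handed in, with the robot touching nothing.
Of copper1, copper2 only 1 to 2 are there at a start; the rules pass over those that are not, and their reading is None.
Of brass1, brass2 only 1 to 2 are there at a start; the rules pass over those that are not, and their reading is None.
At some moment in a run one of copper1, copper2, brass1, brass2, sled may be knocked a few centimetres aside while the robot is not near it.
It also fails if it takes over 210 s, if anything falls off the work surface, if the arm or the gripper's body presses on something with over 40 N, if the wrist force passes 120 N, or if a joint passes its speed limit or range.

## Working session

There is one attempt and no reset: what is moved stays moved. The work goes in short steps, Python scripts to look and compute and a tool call to move; the robot and the scene stay as the last step left them, time stands still between calls to the robot, and variables do not carry over. Pictures are saved under pics/ and viewed, about 12 in all and at most 16, crops included, and the job is handed in when it is done.

Besides the shell and the picture viewer there is one more tool, called after "Request:" by a JSON object that holds its "name" and its "arguments". jog_arm: Moves the arm, as the interface text tells. Its arguments: {"type":"object","properties":{"rows":{"type":"array"},"grip_force":{"type":"number"}},"required":["rows"]}

```bash
mkdir -p pics; ls; cat > h.py <<'E'
import sys; sys.path.insert(0,'.')
import numpy as np, cv2
from scipy.spatial.transform import Rotation as R
from plant import robot, vision, sign_off, finder
def proj(cam,P):
    c=vision.camera_info(cam); return cv2.projectPoints(np.float64(P).reshape(-1,3),np.float64(c['rvec']),np.float64(c['tvec']),np.float64(c['K']),None)[0][:,0]
def ray(cam,uv,z,c=None):
    c=c or vision.camera_info(cam); Rm=cv2.Rodrigues(np.float64(c['rvec']))[0]; t=np.float64(c['tvec']).ravel()
    uv=np.float64(uv).reshape(-1,2); d=np.c_[uv,np.ones(len(uv))]@np.linalg.inv(np.float64(c['K'])).T@Rm
    o=-Rm.T@t; return o+d*((z-o[2])/d[:,2])[:,None]
def tool():
    s=robot.get_state(); q=s['tool_rot']; return np.array(s['eef_pos']),R.from_quat([q[1],q[2],q[3],q[0]]),s
E
python3 - <<'E'
from h import *
p,r,s=tool(); print(s); print(r.as_matrix().round(3))
for n in ['scene','side','wrist']:
    im=vision.snapshot(n); cv2.imwrite(f'pics/{n}0.png',im); c=vision.camera_info(n); print(n,np.array(c['K']).round(1).tolist(),(-cv2.Rodrigues(np.float64(c['rvec']))[0].T@np.float64(c['tvec']).ravel()).round(3))
    for k in ['press','sled','cover','copper1','brass1','handle','lever_grip']:
        print(k,[(np.round(b['bbox']).tolist(),round(b['score'],2)) for b in finder.search_frame(k,n)][:4])
E
```

```text
pics
{'time': 0.0, 'joint_positions': array([ 1.06979219,  0.53714974, -0.00444985,  1.53885814,  0.00262642,
        1.06728567, -0.07116661]), 'dq': array([ 4.50213708e-04,  1.05102707e-03, -9.81332763e-04,  1.16195243e-03,
       -8.04124371e-05,  1.73080848e-03,  6.71199532e-04]), 'tau': array([ 2.39725077e-04, -5.70993626e+01,  9.90757719e-01, -2.51608837e+01,
       -5.63787448e-02,  1.78626389e-02,  1.71897636e-04]), 'eef_pos': array([ 0.27354622, -0.58900465,  0.25655543]), 'tool_rot': array([-8.09454033e-04,  9.76446974e-01,  2.15755854e-01, -2.51495329e-04]), 'wrist_force': array([-0.0111743 , -0.11232059, -0.36055949]), 'torque': array([ 0.02417919, -0.05124706,  0.00672264]), 'grip_width': 0.08835816182265381}
[[ 0.907  0.421 -0.001]
 [ 0.421 -0.907  0.001]
 [-0.    -0.002 -1.   ]]
scene [[419.6, 0.0, 255.6], [0.0, 419.6, 191.9], [0.0, 0.0, 1.0]] [ 1.431 -0.162  1.317]
press [([203.0, 162.0, 147.0, 131.0], 0.63), ([106.0, 216.0, 51.0, 22.0], 0.37)]
sled [([211.0, 243.0, 64.0, 22.0], 0.9), ([175.0, 162.0, 43.0, 37.0], 0.68), ([320.0, 196.0, 11.0, 15.0], 0.37), ([176.0, 279
[... 486 characters left out ...]
sled [([303.0, 192.0, 57.0, 41.0], 0.84), ([192.0, 194.0, 44.0, 43.0], 0.8)]
cover [([259.0, 213.0, 26.0, 13.0], 0.74)]
copper1 [([249.0, 230.0, 18.0, 15.0], 0.82), ([129.0, 320.0, 41.0, 30.0], 0.36)]
brass1 [([241.0, 258.0, 21.0, 20.0], 0.76), ([158.0, 201.0, 63.0, 34.0], 0.18)]
handle [([302.0, 191.0, 58.0, 38.0], 0.91), ([167.0, 174.0, 18.0, 80.0], 0.74), ([190.0, 189.0, 47.0, 50.0], 0.65)]
lever_grip [([156.0, 202.0, 65.0, 33.0], 0.78), ([234.0, 295.0, 47.0, 17.0], 0.54)]
wrist [[344.5, 0.0, 261.0], [0.0, 344.5, 190.6], [0.0, 0.0, 1.0]] [ 0.348 -0.555  0.386]
press []
sled [([0.0, 1.0, 69.0, 78.0], 0.68)]
cover []
copper1 []
brass1 []
handle [([1.0, 0.0, 65.0, 78.0], 0.67)]
lever_grip []
```

```bash
python3 - <<'E'
import cv2
a=cv2.imread('pics/scene0.png')[130:330,90:360]; cv2.imwrite('pics/v1.png',cv2.resize(a,None,fx=2.96,fy=2.96,interpolation=2))
b=cv2.imread('pics/side0.png')[150:370,80:380]; cv2.imwrite('pics/v2.png',cv2.resize(b,None,fx=2.6,fy=2.6,interpolation=2))
E
```

```text
(no output)
```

View pics/v1.png

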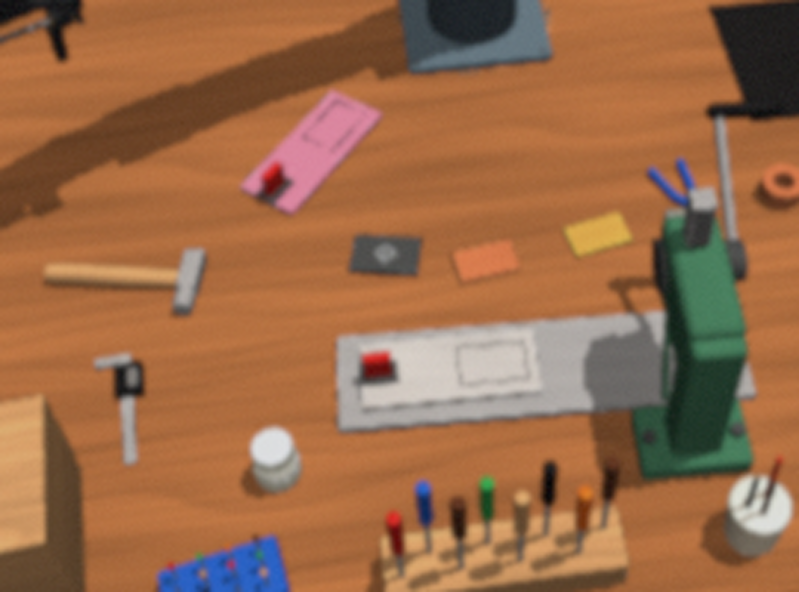

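View pics/v2.png

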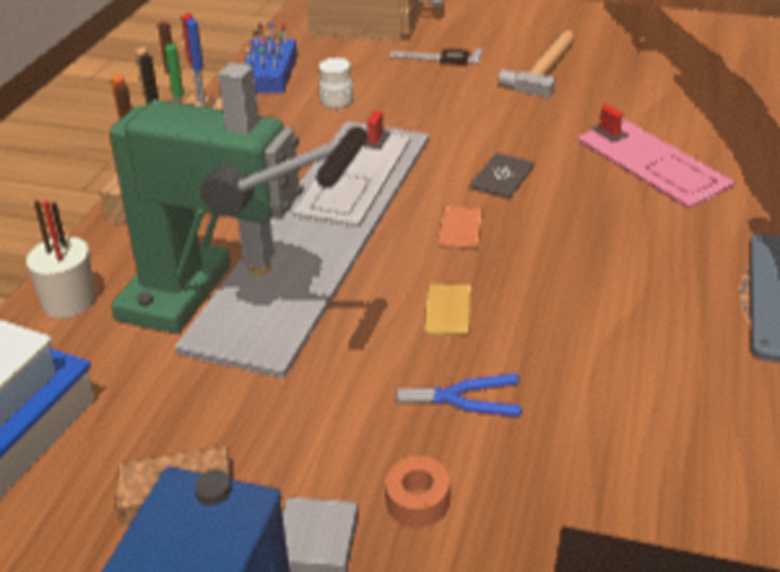

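The pictures show one copper sheet (scene px ~255,219), one brass (~292,209) and the cover (~220,216). The sled lies on the bed with its outline at ~257,253, and the press is on the right. There is also a pink decoy sled. Next I'll get world coordinates.

```bash
python3 - <<'E'
from h import *
f=lambda x,y:(90+x/2.96,130+y/2.96)
for n,pt,z in [('copper',(486,261),.006),('brass',(598,234),.006),('cover',(386,254),.008),('outl',(493,364),.02),('outl corners',[(456,344),(530,339),(529,384),(459,389)],.02),
 ('bed corners',[(337,338),(338,430),(665,313)],.012),('handle top',(376,358),.06),('copper c',[(453,249),(513,241),(519,270),(461,282)],.006),('brass c',[(565,229),(621,213),(632,241),(576,255)],.006),('cover c',[(355,236),(421,238),(418,275),(350,272)],.008),('sled c',[(361,343),(537,329),(541,389),(361,408)],.02)]:
    print(n,ray('scene',[f(*q) for q in np.array(pt).reshape(-1,2)],z)[:,:2].round(3).tolist())
g=lambda x,y:(80+x/2.6,150+y/2.6)
for n,pt,z in [('copper',(461,227),.006),('brass',(448,308),.006),('cover',(502,175),.008),('outl',(341,195),.02),('bed corners',[(177,350),(285,373),(428,133)],.012),('ramtip',(260,269),.064),('grip ends',[(330,175),(353,138)],.29)]:
    print(n,ray('side',[g(*q) for q in np.array(pt).reshape(-1,2)],z)[:,:2].round(3).tolist())
E
```

```text
copper [[0.476, -0.043]]
brass [[0.453, 0.11]]
cover [[0.448, -0.171]]
outl [[0.641, -0.057]]
outl corners [[0.606, -0.098], [0.612, -0.007], [0.674, -0.018], [0.669, -0.102]]
bed corners [[0.571, -0.242], [0.699, -0.249], [0.593, 0.168]]
handle top [[0.637, -0.196]]
copper c [[0.451, -0.083], [0.449, -0.003], [0.497, -0.002], [0.505, -0.079]]
brass c [[0.439, 0.069], [0.423, 0.148], [0.471, 0.153], [0.483, 0.075]]
cover c [[0.412, -0.209], [0.428, -0.123], [0.487, -0.133], [0.47, -0.22]]
sled c [[0.588, -0.213], [0.599, 0.004], [0.683, -0.005], [0.678, -0.22]]
copper [[0.465, -0.037]]
brass [[0.443, 0.116]]
cover [[0.437, -0.163]]
outl [[0.629, -0.05]]
bed corners [[0.71, 0.257], [0.583, 0.262], [0.562, -0.239]]
ramtip [[0.646, 0.167]]
grip ends [[0.505, 0.287], [0.505, 0.224]]
```

```bash
cat >> h.py <<'E'
def Rd(deg):
    c,s=np.cos(np.deg2rad(deg)),np.sin(np.deg2rad(deg)); return R.from_matrix([[c,s,0],[s,-c,0],[0,0,-1]])
def go(P,deg):
    p,r,s=tool(); print('shift cm',(r.inv().apply(np.array(P)-p)*100).round(2),'turn',(r.inv()*Rd(deg)).as_rotvec().round(4))
E
python3 -c "
from h import *
go([.47,-.06,.30],90); c=vision.camera_info('wrist'); p,r,s=tool()
print((cv2.Rodrigues(np.float64(c['rvec']))[0]@r.as_matrix()).round(3))"
```

```text
shift cm [ 40.1  -39.76  -4.26] turn [-0.     0.    -1.136]
[[ 0.     1.    -0.001]
 [-0.949  0.    -0.314]
 [-0.314  0.001  0.949]]
```

Request:
{"name": "jog_arm", "arguments": {"rows": [[40.1,-39.76,-4.26,0,0,-1.136,1],[40.1,-39.76,-4.26,0,0,-1.136,1],[40.1,-39.76,-4.26,0,0,-1.136,1],[40.1,-39.76,-4.26,0,0,-1.136,1],[40.1,-39.76,-4.26,0,0,-1.136,1],[40.1,-39.76,-4.26,0,0,-1.136,1],[40.1,-39.76,-4.26,0,0,-1.136,1],[40.1,-39.76,-4.26,0,0,-1.136,1],[40.1,-39.76,-4.26,0,0,-1.136,1],[40.1,-39.76,-4.26,0,0,-1.136,1],[40.1,-39.76,-4.26,0,0,-1.136,1],[40.1,-39.76,-4.26,0,0,-1.136,1]]}}

```text
time: 2.4
eef_pos: [0.4715, -0.0545, 0.301]
tool_rot: [0.0, 0.705, 0.709, 0.002]
wrist_force: [-0.2, -1.1, 0.6]
grip_width: 0.0883
```

```bash
python3 - <<'E'
from h import *
im=vision.snapshot('wrist'); cv2.imwrite('pics/w1.png',im); c=vision.camera_info('wrist'); np.save('w1.npy',c,allow_pickle=True)
p,r,s=tool(); print(p,r.as_matrix()[:,0].round(3))
cv2.imwrite('pics/w1b.png',cv2.resize(im,(800,600),interpolation=2))
E
```

```text
[ 0.47180043 -0.05399205  0.30097486] [-0.008  1.     0.002]
```

View pics/w1b.png

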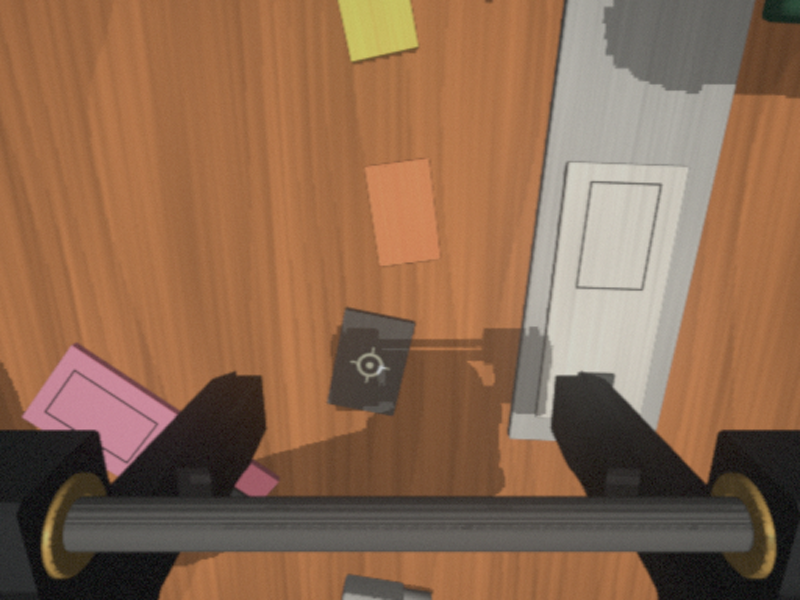

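```bash
cat >> h.py <<'E'
def seg(im,c,seedP,z,tol=28,save=None):
    """seedP: world point on the face; returns centre xy, long-axis yaw deg, size mm"""
    uv=cv2.projectPoints(np.float64([[*seedP,z]]),np.float64(c['rvec']),np.float64(c['tvec']),np.float64(c['K']),None)[0][0,0].round().astype(int)
    lab=cv2.GaussianBlur(cv2.cvtColor(im,cv2.COLOR_BGR2LAB),(3,3),0).astype(float)
    u,v=uv; ref=np.median(lab[v-4:v+5,u-4:u+5].reshape(-1,3),0)
    m=((np.abs(lab-ref)*[.6,1.5,1.5]).max(2)<tol).astype(np.uint8)
    m=cv2.morphologyEx(m,cv2.MORPH_OPEN,np.ones((3,3)))
    l=cv2.connectedComponents(m,connectivity=4)[1]; m=(l==l[v,u]).astype(np.uint8)
    if save: cv2.imwrite(save,m*255)
    k=max(cv2.findContours(m,cv2.RETR_EXTERNAL,cv2.CHAIN_APPROX_NONE)[0],key=cv2.contourArea)
    P=ray('',k[:,0].astype(float),z,c)[:,:2]; (x,y),(w,h),a=cv2.minAreaRect((P*1000).astype(np.float32))
    if w<h: a+=90
    return np.array([x,y]).round(1),round((a+90)%180-90,1),(round(max(w,h),1),round(min(w,h),1))
def corners(im,c,P,z,win=5):
    """refine guessed world corners at height z"""
    uv=cv2.projectPoints(np.c_[P,np.full(len(P),z)],np.float64(c['rvec']),np.float64(c['tvec']),np.float64(c['K']),None)[0].astype(np.float32)
    return refine(im,c,uv,z,win)
def refine(im,c,uv,z,win=5):
    g=cv2.cvtColor(im,cv2.COLOR_BGR2GRAY)
    q=cv2.cornerSubPix(g,np.float32(uv).reshape(-1,1,2),(win,win),(-1,-1),(3,50,.01))[:,0]; return q,ray('',q,z,c)[:,:2]
E
python3 - <<'E'
from h import *
im=cv2.imread('pics/w1.png'); c=np.load('w1.npy',allow_pickle=True).item()
k=.64
for n,px,z in [('copper',(403,212),.006),('brass',(385,20),.006),('cover',(395,345),.008)]:
    w=ray('',np.array(px)*k,z,c)[0,:2]; print(n,w.round(3),seg(im,c,w,z))
q,w=refine(im,c,np.array([(592,181),(661,184),(645,290),(577,288)])*k,.02); print('outl',(q/k).round(1).tolist(),(w*1000).round(1).tolist(),(w.mean(0)*1000).round(1))
d=(w[0]+w[1]-w[2]-w[3])/2; e=(w[1]+w[2]-w[0]-w[3])/2; print(np.degrees(np.arctan2(d[1],d[0])),np.linalg.norm(d),np.degrees(np.arctan2(e[1],e[0])),np.linalg.norm(e))
q,w=refine(im,c,np.array([(369,366)])*k,.008,8); print('mark',q/k,w)
q,w=refine(im,c,np.array([(347,308),(414,322),(392,414),(329,403)])*k,.008,4); print('cov',q/k,(w*1000).round(1),w.mean(0))
q,w=refine(im,c,np.array([(366,166),(428,158),(439,258),(381,266)])*k,.006,4); print('cop',q/k,(w*1000).round(1),w.mean(0))
q,w=refine(im,c,np.array([(567,163),(687,167)])*k,.02,4); print('sledtop',(w*1000).round(1))
q,w=refine(im,c,np.array([(510,438)])*k,.012,4); print('bedc',(w*1000).round(1)); print((ray('',np.array([(552,155),(562,20),(723,155)])*k,.012,c)*1000).round(1))
E
```

```text
copper [ 0.469 -0.041] (array([351.2, -79.5]), 0.5, (458.4, 372.4))
brass [0.455 0.095] (array([450.2,  93. ]), 12.0, (50.6, 39.9))
cover [ 0.462 -0.153] (array([ 475.5, -262.6]), 0.3, (698.4, 285.2))
outl [[591.0, 180.8000030517578], [660.5, 183.60000610351562], [641.4000244140625, 289.3999938964844], [575.7999877929688, 287.0]] [[609.1, -14.1], [661.5, -15.7], [659.2, -98.9], [606.5, -97.2]] [634.1 -56.5]
88.3137296650538 0.08319437018488948 -1.8064994190223373 0.052560318682077604
mark [[369.      366.00003]] [[ 0.43997765 -0.17323765]]
cov [[344.2747  305.78928]
 [415.42584 321.13925]
 [392.00003 414.     ]
 [327.3592  402.04965]] [[ 420.3 -118.5]
 [ 479.4 -131.7]
 [ 459.7 -219.9]
 [ 402.8 -208.4]] [ 0.4405589  -0.16964784]
cop [[363.93378 167.34592]
 [427.16718 158.28192]
 [438.3265  257.4553 ]
 [379.0681  264.44022]] [[ 4.384e+02 -6.700e+00]
 [ 4.867e+02  4.000e-01]
 [ 4.973e+02 -7.730e+01]
 [ 4.493e+02 -8.350e+01]] [ 0.46792901 -0.04180844]
sledtop [[ 5.903e+02 -3.000e-01]
 [ 6.799e+02 -3.500e+00]]
bedc [[ 564.1 -239.3]]
[[580.3   3.9  12. ]
 [578.9  95.2  12. ]
 [709.1   4.9  12. ]]
```

```bash
python3 -c "
from h import *
go([.468,-.042,.12],98.1)"
```

```text
shift cm [ 1.16 -0.42 18.1 ] turn [ 0.0028 -0.0019 -0.1337]
```

Request:
{"name": "jog_arm", "arguments": {"rows": [[1.16,-0.42,4,0.003,-0.002,-0.134,1],[1.16,-0.42,8,0.003,-0.002,-0.134,1],[1.16,-0.42,12,0.003,-0.002,-0.134,1],[1.16,-0.42,16,0.003,-0.002,-0.134,1],[1.16,-0.42,18.1,0.003,-0.002,-0.134,1],[1.16,-0.42,18.1,0.003,-0.002,-0.134,1],[1.16,-0.42,18.1,0.003,-0.002,-0.134,1],[1.16,-0.42,18.1,0.003,-0.002,-0.134,1]], "grip_force": 14}}

```text
time: 3.25
eef_pos: [0.4669, -0.0488, 0.1204]
tool_rot: [0.001, 0.658, 0.753, -0.001]
wrist_force: [0.3, -1.1, -0.1]
grip_width: 0.088
```

```bash
cat >> h.py <<'E'
def shot(name,cam='wrist'):
    c=vision.camera_info(cam); im=vision.snapshot(cam); cv2.imwrite(f'pics/{name}.png',im); np.save(f'{name}.npy',c,allow_pickle=True); return im,c
def load(name): return cv2.imread(f'pics/{name}.png'),np.load(f'{name}.npy',allow_pickle=True).item()
E
python3 - <<'E'
from h import *
p,r,s=tool(); print(p,r.as_matrix()[:,0].round(3)); im,c=shot('w2')
cv2.imwrite('pics/w2b.png',cv2.resize(im,(768,576),interpolation=2))
E
```

```text
[ 0.46689043 -0.04883109  0.1204196 ] [-0.133  0.991 -0.003]
```

View pics/w2b.png

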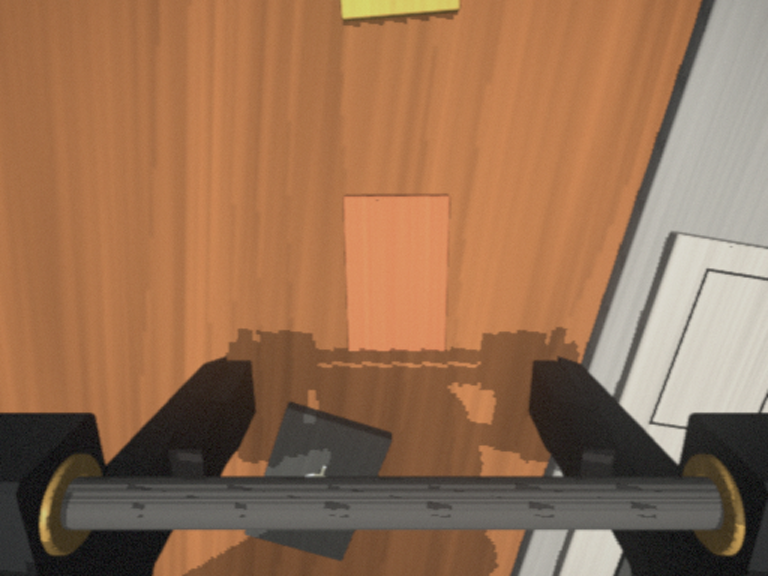

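```bash
python3 - <<'E'
from h import *
im,c=load('w2'); k=1/1.5
for n,pts,z in [('cop',[(345,196),(448,196),(444,349),(349,351)],.006),('outl part',[(708,270),(652,424)],.02)]:
    q,w=refine(im,c,np.array(pts)*k,z,4); print(n,(q/k).round(1).tolist(),(w*1000).round(1).tolist(),w.mean(0))
    if len(w)==4: d=w[0]+w[1]-w[2]-w[3]; a=np.degrees(np.arctan2(d[1],d[0])); print(a)
p,r,s=tool(); print(p,np.abs(s['dq']).max()); go([*(w.mean(0) if n=='cop' else [.468,-.042]),.0205],98)
E
```

```text
cop [[344.3999938964844, 195.89999389648438], [448.0, 195.0], [442.6000061035156, 350.5], [348.6000061035156, 350.1000061035156]] [[438.6, -6.6], [486.5, 0.3], [497.2, -79.0], [449.0, -85.2]] [ 0.46783506 -0.04261588]
97.62465943897428
outl part [[707.0999755859375, 268.6000061035156], [652.0, 424.0]] [[608.8, -15.2], [607.9, -99.1]] [ 0.6083911  -0.05715681]
[ 0.46688626 -0.04878332  0.12045779] 0.004558452413629214
shift cm [0.68 0.21 9.99] turn [-0.0005  0.0027 -0.0061]
```

Request:
{"name": "jog_arm", "arguments": {"rows": [[0.65,0.2,3,0,0.003,-0.006,1],[0.65,0.2,6,0,0.003,-0.006,1],[0.65,0.2,8.5,0,0.003,-0.006,1],[0.65,0.2,9.95,0,0.003,-0.006,1],[0.65,0.2,9.95,0,0.003,-0.006,1],[0.65,0.2,9.95,0,0.003,-0.006,1],[0.65,0.2,9.95,0,0.003,-0.006,0.4],[0.65,0.2,9.95,0,0.003,-0.006,0.4],[0.65,0.2,9.95,0,0.003,-0.006,0.4],[0.65,0.2,9.95,0,0.003,-0.006,0.4],[0.65,0.2,9.95,0,0.003,-0.006,0.4],[0.65,0.2,9.95,0,0.003,-0.006,0.4]], "grip_force": 12}}

```text
time: 4.5
eef_pos: [0.4669, -0.0419, 0.0196]
tool_rot: [-0.001, 0.656, 0.755, -0.001]
wrist_force: [0.1, -0.0, 0.4]
grip_width: 0.0498
```

Request:
{"name": "jog_arm", "arguments": {"rows": [[0,0,0,0,0,0,0.4],[0,0,-3,0,0,0,0.4],[0,0,-7,0,0,0,0.4],[0,0,-10,0,0,0,0.4],[0,0,-10,0,0,0,0.4],[0,0,-10,0,0,0,0.4]]}}

```text
time: 5.1
eef_pos: [0.4666, -0.0423, 0.1193]
tool_rot: [-0.001, 0.656, 0.755, -0.001]
wrist_force: [0.3, 0.6, -2.9]
grip_width: 0.0499
```

```bash
python3 - <<'E'
from h import *
p,r,s=tool(); print(p,s['grip_width'],s['wrist_force'],np.abs(s['dq']).max()); shot('w3')
im=cv2.imread('pics/w3.png');cv2.imwrite('pics/w3b.png',cv2.resize(im,(768,576)))
go([.6341,-.0565,.12],88.3)
E
```

```text
[ 0.46664079 -0.04228478  0.11933167] 0.04991636461289585 [ 0.34430128  0.60664727 -2.91132255] 0.031093739708841304
shift cm [-3.76 16.44 -0.23] turn [-0.0049 -0.0009  0.1695]
```

View pics/w3b.png

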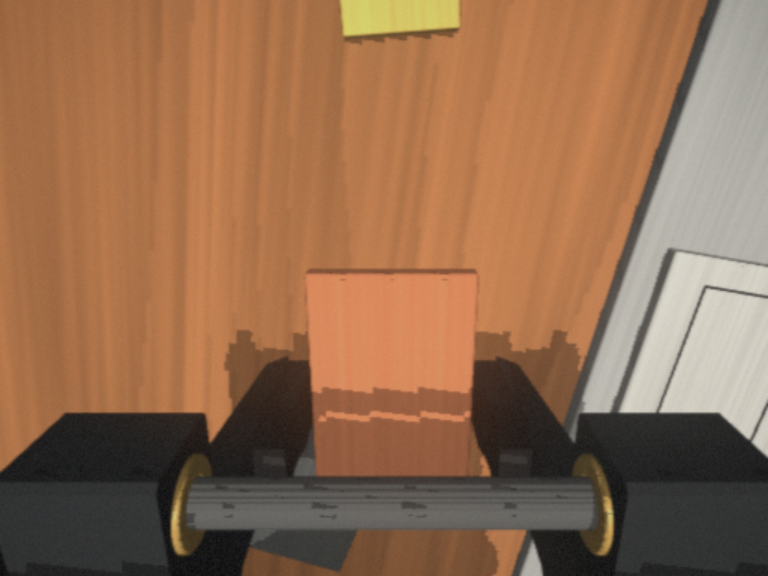

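```bash
cat >> h.py <<'E'
def heldx(name,pts,zoff=-.0136):
    im,c=load(name); st=tool(); p,r,_=st
    q,w=refine(im,c,np.array(pts)/1.5,p[2]+zoff,4); print('held in tool mm',(r.inv().apply(np.c_[w,np.full(len(w),p[2]+zoff)]-p)*1000).round(1).tolist(), (q*1.5).round(1).tolist())
E
python3 - <<'E'
from h import *
heldx('w3',[(307,271),(477,271)]); go([.634,-.17,.14],88.3)
E
```

```text
held in tool mm [[38.7, -24.7, 13.8], [38.9, 24.9, 13.5]] [[305.0, 272.6000061035156], [476.79998779296875, 272.0]]
shift cm [-14.99  14.84  -2.23] turn [-0.0049 -0.0009  0.1695]
```

Request:
{"name": "jog_arm", "arguments": {"rows": [[-3,3,-2.2,-0.005,-0.001,0.17,0.4],[-6,6,-2.2,-0.005,-0.001,0.17,0.4],[-9,9,-2.2,-0.005,-0.001,0.17,0.4],[-12,12,-2.2,-0.005,-0.001,0.17,0.4],[-15,14.85,-2.2,-0.005,-0.001,0.17,0.4],[-15,14.85,-2.2,-0.005,-0.001,0.17,0.4],[-15,14.85,-2.2,-0.005,-0.001,0.17,0.4],[-15,14.85,-2.2,-0.005,-0.001,0.17,0.4],[-15,14.85,-2.2,-0.005,-0.001,0.17,0.4]]}}

```text
time: 6.05
eef_pos: [0.6339, -0.1684, 0.1401]
tool_rot: [-0.0, 0.717, 0.697, 0.0]
wrist_force: [0.2, -0.7, -2.1]
grip_width: 0.0498
```

```bash
python3 - <<'E'
from h import *
p,r,s=tool(); print(p,s['grip_width'],np.abs(s['dq']).max()); im,c=shot('w4')
uv=proj('wrist',[[.609,-.0145,.02],[.6615,-.016,.02],[.659,-.099,.02],[.6065,-.0975,.02]]); print((uv*1.5).round())
cv2.imwrite('pics/w4b.png',cv2.resize(im,(768,576)))
E
```

```text
[ 0.63385208 -0.16842236  0.14007796] 0.04982631727043223 0.010181162240367133
[[321. -67.]
 [448. -67.]
 [441. 141.]
 [328. 141.]]
```

View pics/w4b.png

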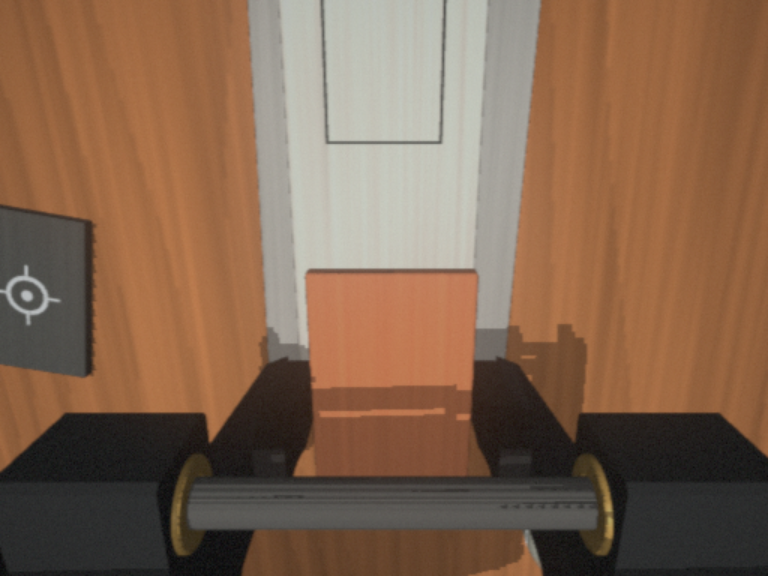

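```bash
python3 - <<'E'
from h import *
im,c=load('w4')
q,w=refine(im,c,np.array([(328,142),(441,142)])/1.5,.02,5); print((q*1.5).round(1).tolist(),(w*1000).round(1).tolist())
e=w[1]-w[0]; print(np.degrees(np.arctan2(*e[::-1])),np.linalg.norm(e)); a=np.arctan2(*e[::-1])+np.pi/2
# line sides: dark minima at row 10..80
g=cv2.cvtColor(im,cv2.COLOR_BGR2GRAY).astype(float)
for u0,u1 in [(208,222),(288,302)]:
    P=ray('',[(u0+np.sum((200-g[v,u0:u1]).clip(20)*np.arange(u1-u0)-20*np.arange(u1-u0))/np.sum((200-g[v,u0:u1]).clip(20)-20),v) for v in range(3,85)],.02,c)[:,:2]
    f=np.polyfit(P[:,1],P[:,0],1); print('side',np.degrees(np.arctan2(1,f[0])), np.polyval(f,-.0565))
C=w.mean(0)+.0415*np.array([np.cos(a),np.sin(a)]); print('C',C,np.degrees(a))
heldx('w4',[(307,271),(477,271)])
E
```

```text
[[326.6000061035156, 142.1999969482422], [440.0, 142.10000610351562]] [[605.4, -97.7], [658.0, -99.1]]
-1.5683147069606453 0.052603670236262653
side 88.27543949695266 0.6065283980264964
side 88.34492442863073 0.659225863769997
C [ 0.63284561 -0.05691195] 88.43168529303935
held in tool mm [[40.4, -25.0, 13.6], [40.7, 22.8, 13.6]] [[306.29998779296875, 269.3999938964844], [473.8999938964844, 268.3999938964844]]
```

```bash
python3 -c "
from h import *
go([.6329,-.0559,.05],88.3)"
```

```text
shift cm [11.27 -0.45  9.05] turn [ 0.0005 -0.0004  0.0012]
```

Request:
{"name": "jog_arm", "arguments": {"rows": [[4,-0.2,0,0,0,0,0.4],[8,-0.3,0,0,0,0,0.4],[11.27,-0.45,1,0,0,0,0.4],[11.27,-0.45,4,0,0,0,0.4],[11.27,-0.45,7,0,0,0,0.4],[11.27,-0.45,9,0,0,0,0.4],[11.27,-0.45,9,0,0,0,0.4],[11.27,-0.45,9,0,0,0,0.4],[11.27,-0.45,9,0,0,0,0.4],[11.27,-0.45,9,0,0,0,0.4]]}}

```text
time: 7.1
eef_pos: [0.635, -0.057, 0.0524]
tool_rot: [0.001, 0.718, 0.696, 0.002]
wrist_force: [-0.5, 0.4, -3.0]
grip_width: 0.0497
```

```bash
python3 - <<'E'
from h import *
p,r,s=tool(); print(p,r.as_matrix()[:,0],s['grip_width'],np.abs(s['dq']).max()); im,c=shot('w5')
uv=proj('wrist',[[.6077,-.0153,.02],[.6607,-.0169,.02]]); print((uv*2).round()); go([.6329,-.0559,.0398],88.3)
cv2.imwrite('pics/w5b.png',cv2.resize(im[100:300,130:390],None,fx=3,fy=3,interpolation=2))
E
```

```text
[ 0.63503058 -0.05701921  0.05241581] [3.00720764e-02 9.99547730e-01 8.12442073e-05] 0.04969405410126821 0.004962503388608632
[[405. 333.]
 [626. 333.]]
shift cm [ 0.11 -0.2   1.24] turn [ 0.0038 -0.     -0.0004]
```

View pics/w5b.png

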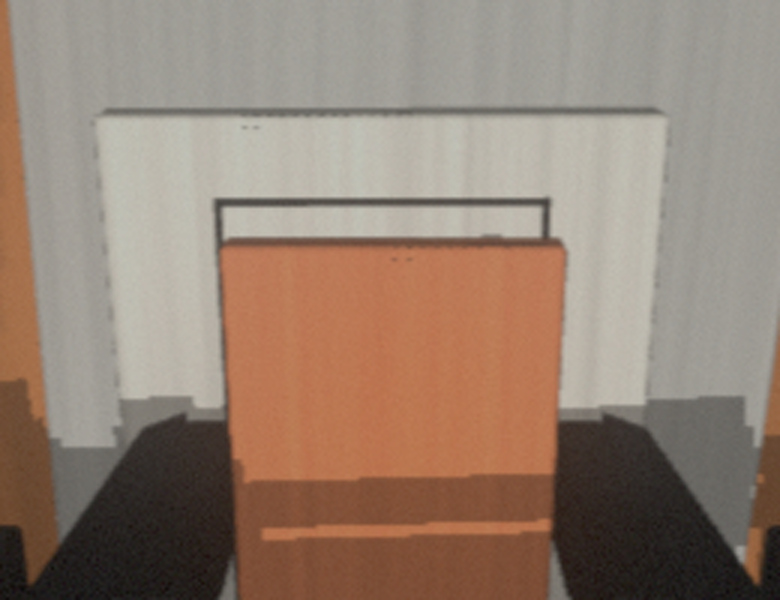

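Request:
{"name": "jog_arm", "arguments": {"rows": [[0.11,-0.2,0,0.004,0,0,0.4],[0.11,-0.2,0.5,0.004,0,0,0.4],[0.11,-0.2,0.9,0.004,0,0,0.4],[0.11,-0.2,0.9,0.004,0,0,0.4],[0.11,-0.2,0.9,0.004,0,0,0.4]]}}

```text
time: 7.65
eef_pos: [0.6319, -0.0558, 0.0415]
tool_rot: [-0.001, 0.718, 0.696, -0.001]
wrist_force: [0.1, -0.6, -1.8]
grip_width: 0.0498
```

```bash
python3 - <<'E'
from h import *
p,r,s=tool(); print(p,r.as_matrix()[:,0],s['wrist_force']); im,c=shot('w6')
go([.6329,-.0559,.0398],88.3)
E
```

```text
[ 0.63191192 -0.05583628  0.0415127 ] [2.99596183e-02 9.99551098e-01 1.52455372e-04] [ 0.06290158 -0.64357128 -1.79362476]
shift cm [-0.    0.09  0.19] turn [-0.0025 -0.0001 -0.0004]
```

Request:
{"name": "jog_arm", "arguments": {"rows": [[0,0.05,0.1,-0.002,0,0,0.4],[0,0.05,0.18,-0.002,0,0,0.4],[0,0.05,0.18,-0.002,0,0,0.4],[0,0.05,0.18,-0.002,0,0,0.4]]}}

```text
time: 8.1
eef_pos: [0.6326, -0.0559, 0.04]
tool_rot: [-0.0, 0.718, 0.696, -0.0]
wrist_force: [-0.3, 0.5, -2.9]
grip_width: 0.0501
```

```bash
python3 - <<'E'
from h import *
for i in range(3):
    p,r,s=tool(); print(p,r.as_matrix()[:,0],s['wrist_force']); im,c=shot('w7')
cv2.imwrite('pics/w7b.png',cv2.resize(im[100:300,130:390],None,fx=3,fy=3,interpolation=2))
E
```

```text
[ 0.63256515 -0.05587698  0.04003214] [3.00148973e-02 9.99549447e-01 8.97442278e-05] [-0.25658391  0.50103831 -2.86230711]
[ 0.63254376 -0.05584427  0.04002861] [2.99598935e-02 9.99551092e-01 1.37490497e-04] [ 0.46522154 -0.38439066 -2.72764818]
[ 0.63259908 -0.05586732  0.04007086] [2.99963916e-02 9.99550001e-01 1.11409048e-04] [ 0.01099051 -0.34332146 -2.64429147]
```

View pics/w7b.png

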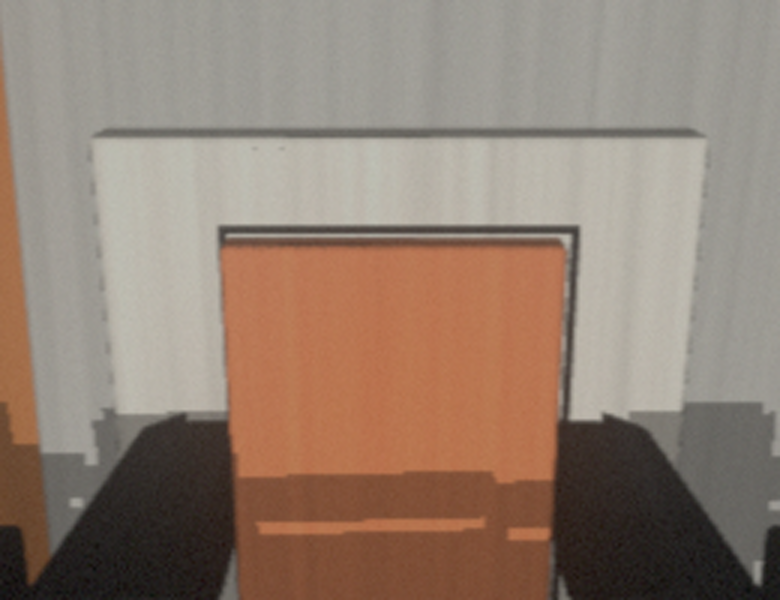

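Request:
{"name": "jog_arm", "arguments": {"rows": [[0,0.1,0,0,0,0,0.4],[0,0.1,0,0,0,0,0.4],[0,0.1,0.03,0,0,0,0.4],[0,0.1,0.03,0,0,0,0.4],[0,0.1,0.03,0,0,0,0.75],[0,0.1,0.03,0,0,0,0.75],[0,0.1,0.03,0,0,0,0.75],[0,0.1,0.03,0,0,0,0.75]]}}

```text
time: 9.05
eef_pos: [0.6337, -0.0559, 0.0399]
tool_rot: [0.0, 0.718, 0.696, 0.0]
wrist_force: [-0.2, 0.6, -0.6]
grip_width: 0.066
```

Request:
{"name": "jog_arm", "arguments": {"rows": [[0,0,-2,0,0,0,1],[0,0,-5,0,0,0,1],[-2,0,-9,0,0,0,1],[-5,0,-10,0,0,0,1],[-7,0,-10,0,0,0,1],[-7,0,-10,0,0,0,1],[-7,0,-10,0,0,0,1],[-7,0,-10,0,0,0,1]]}}

```text
time: 9.85
eef_pos: [0.6314, -0.1238, 0.1394]
tool_rot: [-0.001, 0.717, 0.697, 0.0]
wrist_force: [1.3, 0.1, 0.3]
grip_width: 0.0878
```

```bash
python3 - <<'E'
from h import *
p,r,s=tool(); print(p,s['dq'].max()); im,c=shot('w8')
pts=[[.6081,-.0155,.02],[.6611,-.017,.02],[.6587,-.099,.02],[.6057,-.0975,.02]]
print((proj('wrist',pts)).round())
cv2.imwrite('pics/w8b.png',cv2.resize(im[20:220,150:360],None,fx=3,fy=3,interpolation=2))
go([.453,.10,.12],102)
E
```

```text
[ 0.63140231 -0.12379488  0.13936073] 0.003917549813670663
[[222.  36.]
 [302.  36.]
 [298. 158.]
 [226. 158.]]
shift cm [ 21.87 -18.46   1.98] turn [-0.0007 -0.0015 -0.2371]
```

View pics/w8b.png

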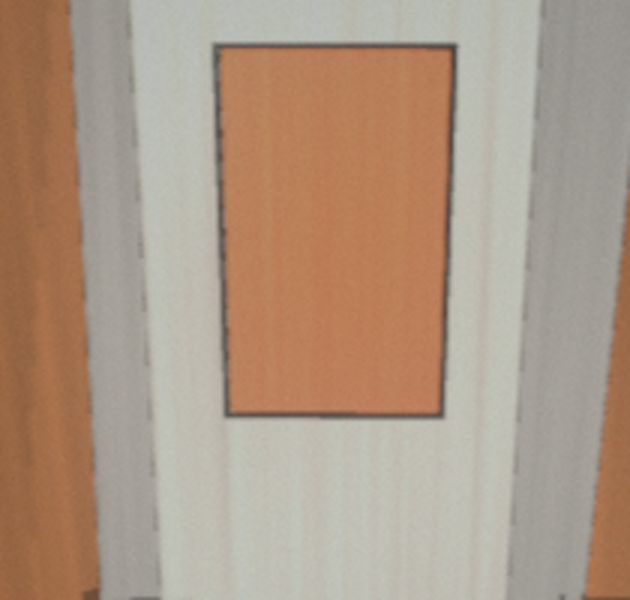

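Request:
{"name": "jog_arm", "arguments": {"rows": [[3,-3,0,0,0,-0.1,1],[6,-6,0,0,0,-0.2,1],[9,-9,0,0,0,-0.237,1],[12,-12,0,0,0,-0.237,1],[16,-15,1,0,0,-0.237,1],[19,-18,2,0,0,-0.237,1],[19,-19,2,0,0,-0.237,1],[19,-19,2,0,0,-0.237,1],[19,-19,2,0,0,-0.237,1],[19,-19,2,0,0,-0.237,1]]}}

```text
time: 10.9
eef_pos: [0.4488, 0.0689, 0.1201]
tool_rot: [0.0, 0.631, 0.776, 0.0]
wrist_force: [-0.2, -0.1, -0.8]
grip_width: 0.0879
```

```bash
python3 - <<'E'
from h import *
p,r,s=tool(); print(p,np.abs(s['dq']).max()); im,c=shot('w9')
b=finder.search_frame('brass1','wrist'); print(b)
hsv=cv2.cvtColor(im,cv2.COLOR_BGR2HSV); m=cv2.inRange(hsv,(22,110,90),(38,255,255)); cv2.imwrite('pics/m9.png',m)
k=max(cv2.findContours(m,0,1)[0],key=cv2.contourArea); P=ray('',k[:,0].astype(float),.006,c)[:,:2]*1000
print(cv2.boundingRect(k),cv2.minAreaRect(P.astype(np.float32)),(cv2.boxPoints(cv2.minAreaRect(P.astype(np.float32)))).round(1).tolist())
E
```

```text
[0.44878501 0.06894011 0.12008083] 0.004624967294001337
[{'bbox': [232.7, 76.1, 77.1, 114.8], 'score': 0.7}]
(233, 77, 74, 113) ((445.5955810546875, 111.47516632080078), (49.12082290649414, 78.75732421875), 11.766608238220215) [[413.5, 145.0], [429.6000061035156, 67.9000015258789], [477.70001220703125, 77.9000015258789], [461.6000061035156, 155.0]]
```

```bash
python3 -c "
from h import *
go([.4456,.1112,.0198],101.8)"
```

```text
shift cm [ 4.19  0.58 10.02] turn [ 0.0007 -0.     -0.001 ]
```

Request:
{"name": "jog_arm", "arguments": {"rows": [[3,0.58,3,0,0,0,1],[4.19,0.58,6,0,0,0,1],[4.19,0.58,8.5,0,0,0,1],[4.19,0.58,10,0,0,0,1],[4.19,0.58,10,0,0,0,1],[4.19,0.58,10,0,0,0,1],[4.19,0.58,10,0,0,0,0.4],[4.19,0.58,10,0,0,0,0.4],[4.19,0.58,10,0,0,0,0.4],[4.19,0.58,10,0,0,0,0.4],[4.19,0.58,10,0,0,0,0.4],[4.19,0.58,10,0,0,0,0.4]], "grip_force": 12}}

```text
time: 12.2
eef_pos: [0.4445, 0.1119, 0.0198]
tool_rot: [-0.0, 0.63, 0.776, 0.0]
wrist_force: [1.1, -0.1, 0.2]
grip_width: 0.05
```

Request:
{"name": "jog_arm", "arguments": {"rows": [[0,0,-0.0,0,0,0,0.4],[0,0,-3,0,0,0,0.4],[0,0,-7,0,0,0,0.4],[0,0,-10,0,0,0,0.4],[0,0,-12,0,0,0,0.4],[0,0,-12,0,0,0,0.4],[0,0,-12,0,0,0,0.4]]}}

```text
time: 12.9
eef_pos: [0.444, 0.1116, 0.1392]
tool_rot: [-0.0, 0.63, 0.776, -0.0]
wrist_force: [-0.7, 0.1, -2.3]
grip_width: 0.0497
```

```bash
python3 -c "
from h import *
p,r,s=tool(); print(p,s['grip_width'])
go([.634,-.165,.14],88.3)"
```

```text
[0.44397134 0.11156027 0.13924873] 0.04968643503667681
shift cm [-30.97  12.92  -0.08] turn [-6.000e-04  2.000e-04  2.364e-01]
```

Request:
{"name": "jog_arm", "arguments": {"rows": [[-4,1,0,0,0,0.05,0.4],[-8,3,0,0,0,0.1,0.4],[-12,5,0,0,0,0.15,0.4],[-16,7,0,0,0,0.2,0.4],[-20,9,0,0,0,0.236,0.4],[-24,10.5,0,0,0,0.236,0.4],[-28,12,0,0,0,0.236,0.4],[-30.97,12.92,0,0,0,0.236,0.4],[-30.97,12.92,0,0,0,0.236,0.4],[-30.97,12.92,0,0,0,0.236,0.4],[-30.97,12.92,0,0,0,0.236,0.4],[-30.97,12.92,0,0,0,0.236,0.4]]}}

```text
time: 14.1
eef_pos: [0.6338, -0.1627, 0.1391]
tool_rot: [-0.001, 0.716, 0.698, -0.0]
wrist_force: [0.2, -0.1, -0.8]
grip_width: 0.0498
```

```bash
python3 - <<'E'
from h import *
p,r,s=tool(); print(p,r.as_matrix()[:,0],np.abs(s['dq']).max()); im,c=shot('w10')
uv=proj('wrist',[[.6057,-.0979,.02],[.6587,-.0994,.02]]);print(uv)
q,w=refine(im,c,uv,.02,5); print('near outline corners',q,(w*1000).round(1).tolist())
# held brass front edge: yellow mask rows
hsv=cv2.cvtColor(im,cv2.COLOR_BGR2HSV); m=cv2.inRange(hsv,(22,110,90),(38,255,255)); k=max(cv2.findContours(m,0,1)[0],key=cv2.contourArea)[:,0]
m0=k[:,1].min(); print(m0, [ (u,np.where(m[:,u])[0].min(), im[m0-4:m0+6,u].sum(1).tolist()) for u in (215,260,305)], k[:,0].min(),k[:,0].max())
for v in (180.5,181.5,183): print(v,(r.inv().apply(ray('',[(205,v),(317,v)],p[2]-.0138,c)-p)*1000).round(1).tolist())
E
```

```text
[ 0.6337943  -0.16270495  0.13905493] [2.65803538e-02 9.99646271e-01 9.04225332e-04] 0.010355362899291374
[[218.63450916 103.0941794 ]
 [294.50481431 103.23807314]]
near outline corners [[217.65796  103.880554]
 [294.55048  104.25005 ]] [[604.7, -98.0], [658.4, -99.7]]
183 [(215, np.int64(184), [329, 288, 287, 408, 434, 449, 453, 456, 457, 448]), (260, np.int64(184), [323, 266, 277, 411, 439, 454, 449, 456, 447, 452]), (305, np.int64(184), [333, 285, 318, 417, 451, 452, 457, 459, 455, 447])] 206 316
180.5 [[39.5, -24.5, 13.9], [39.6, 23.7, 13.8]]
181.5 [[39.1, -24.5, 13.9], [39.1, 23.8, 13.8]]
183 [[38.4, -24.5, 13.9], [38.4, 23.8, 13.8]]
```

```bash
python3 -c "
from h import *
go([.6337,-.0559,.054],88.3)"
```

```text
shift cm [10.7  -0.31  8.55] turn [-0.0011 -0.0006  0.0028]
```

Request:
{"name": "jog_arm", "arguments": {"rows": [[4,-0.2,0,0,0,0.003,0.4],[8,-0.3,0,0,0,0.003,0.4],[10.7,-0.31,1,0,0,0.003,0.4],[10.7,-0.31,4,0,0,0.003,0.4],[10.7,-0.31,7,-0.001,0,0.003,0.4],[10.7,-0.31,8.5,-0.001,0,0.003,0.4],[10.7,-0.31,8.5,-0.001,0,0.003,0.4],[10.7,-0.31,8.5,-0.001,0,0.003,0.4],[10.7,-0.31,8.5,-0.001,0,0.003,0.4]]}}

```text
time: 15.05
eef_pos: [0.6357, -0.0576, 0.0564]
tool_rot: [0.001, 0.718, 0.696, 0.001]
wrist_force: [0.2, 1.2, -2.4]
grip_width: 0.0495
```

```bash
python3 -c "
from h import *
p,r,s=tool(); print(p,r.as_matrix()[:,0],np.abs(s['dq']).max());go([.6337,-.0559,.0465],88.3)"
```

```text
[ 0.63565379 -0.05760951  0.05637302] [3.22325445e-02 9.99480386e-01 1.45282857e-04] 0.0034609110038121976
shift cm [ 0.16 -0.2   0.99] turn [ 0.0034 -0.0001 -0.0026]
```

Request:
{"name": "jog_arm", "arguments": {"rows": [[0.16,-0.13,0.2,0.003,0,-0.002,0.4],[0.16,-0.13,0.6,0.003,0,-0.002,0.4],[0.16,-0.13,0.6,0.003,0,-0.002,0.4],[0.16,-0.13,0.6,0.003,0,-0.002,0.4],[0.16,-0.13,0.6,0.003,0,-0.002,0.4]]}}

```text
time: 15.55
eef_pos: [0.6332, -0.0559, 0.0488]
tool_rot: [-0.001, 0.718, 0.696, -0.001]
wrist_force: [-0.6, 1.0, -2.1]
grip_width: 0.0499
```

```bash
python3 -c "
from h import *
p,r,s=tool(); print(p,r.as_matrix()[:,0],np.abs(s['dq']).max());go([.6337,-.0559,.0461],88.3); shot('w11')"
```

```text
[ 0.63322741 -0.05592595  0.04878324] [3.00202209e-02 9.99549285e-01 1.16042302e-04] 0.002544916371738135
shift cm [0.   0.05 0.27] turn [-0.0022 -0.0001 -0.0004]
```

Request:
{"name": "jog_arm", "arguments": {"rows": [[0,0.03,0.1,-0.001,0,0,0.4],[0,0.03,0.25,-0.001,0,0,0.4],[0,0.03,0.25,-0.001,0,0,0.4],[0,0.03,0.25,-0.001,0,0,0.4]]}}

```text
time: 16.0
eef_pos: [0.6334, -0.056, 0.0461]
tool_rot: [-0.001, 0.718, 0.696, -0.0]
wrist_force: [-0.5, 0.0, -2.5]
grip_width: 0.05
```

```bash
python3 -c "
from h import *
p,r,s=tool(); print(p,r.as_matrix()[:,0],s['wrist_force']);go([.6337,-.0559,.0459],88.3); im,c=shot('w12')
cv2.imwrite('pics/w12b.png',cv2.resize(im[100:300,130:390],None,fx=3,fy=3,interpolation=2))"
```

```text
[ 0.63341213 -0.05598372  0.0461359 ] [3.00992889e-02 9.99546913e-01 4.44989585e-05] [-0.50110871  0.03884477 -2.54006263]
shift cm [0.01 0.03 0.02] turn [-0.0014 -0.     -0.0004]
```

View pics/w12b.png

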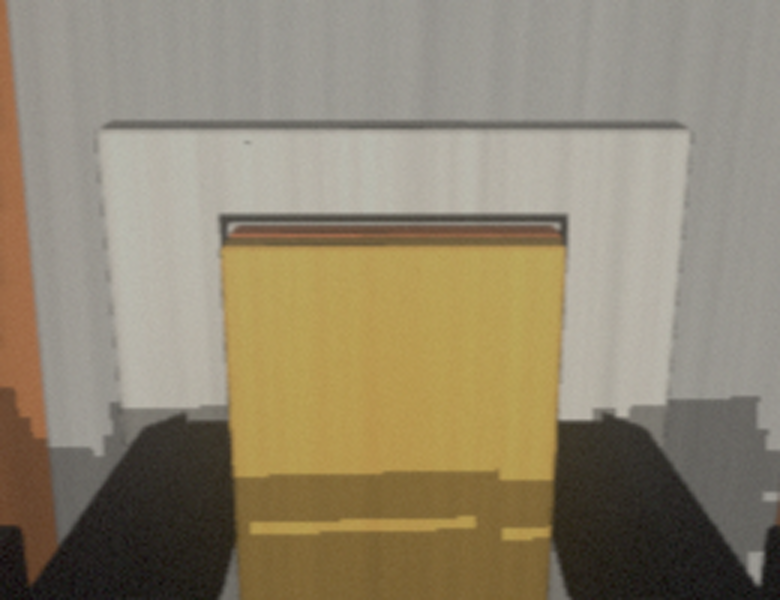

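Request:
{"name": "jog_arm", "arguments": {"rows": [[0,0.02,0,0,0,0,0.4],[0,0.02,0.02,0,0,0,0.4],[0,0.02,0.02,0,0,0,0.4],[0,0.02,0.02,0,0,0,0.75],[0,0.02,0.02,0,0,0,0.75],[0,0.02,0.02,0,0,0,0.75],[0,0.02,0.02,0,0,0,0.75]]}}

```text
time: 16.75
eef_pos: [0.6338, -0.0559, 0.0462]
tool_rot: [-0.0, 0.718, 0.696, -0.0]
wrist_force: [-0.3, -0.2, -0.6]
grip_width: 0.0664
```

Request:
{"name": "jog_arm", "arguments": {"rows": [[0,0,-2,0,0,0,1],[0,0,-5,0,0,0,1],[-2,0,-8,0,0,0,1],[-5,0,-9,0,0,0,1],[-7,0,-9.4,0,0,0,1],[-7,0,-9.4,0,0,0,1],[-7,0,-9.4,0,0,0,1],[-7,0,-9.4,0,0,0,1]]}}

```text
time: 17.55
eef_pos: [0.6316, -0.1238, 0.1396]
tool_rot: [-0.001, 0.717, 0.697, -0.0]
wrist_force: [-0.1, 0.3, -0.2]
grip_width: 0.0882
```

```bash
python3 - <<'E'
from h import *
p,r,s=tool(); print(p,np.abs(s['dq']).max()); im,c=shot('w13')
hsv=cv2.cvtColor(im,cv2.COLOR_BGR2HSV); m=cv2.inRange(hsv,(20,80,80),(38,255,255)); k=max(cv2.findContours(m,0,1)[0],key=cv2.contourArea)
P=ray('',k[:,0].astype(float),.032,c)[:,:2]*1000; b=cv2.minAreaRect(P.astype(np.float32)); print(b)
uv=proj('wrist',[[.6072,-.0153,.02],[.6602,-.0169,.02],[.6587,-.0994,.02],[.6057,-.0979,.02]])
q,w=refine(im,c,uv,.02,4); print(uv.round(1).tolist(),q.round(1).tolist(),(w*1000).round(1).tolist(),w.mean(0))
go([.458,-.23,.12],77.4)
E
```

```text
[ 0.63155173 -0.12381721  0.13961146] 0.005331925341199512
((633.0844116210938, -56.79606628417969), (79.62556457519531, 50.31929397583008), 88.38208770751953)
[[220.4, 35.5], [300.7, 35.8], [297.7, 158.1], [225.6, 158.0]] [[221.1999969482422, 33.599998474121094], [301.5, 33.70000076293945], [297.70001220703125, 159.39999389648438], [225.0, 159.0]] [[607.8, -14.2], [660.7, -15.7], [658.7, -100.4], [605.2, -98.6]] [ 0.6331135  -0.05721486]
shift cm [-11.1  -17.05   1.98] turn [-0.0021 -0.0012  0.1923]
```

Request:
{"name": "jog_arm", "arguments": {"rows": [[-3,-4,0,0,0,0.05,1],[-6,-8,0,0,0,0.1,1],[-9,-12,0,0,0,0.15,1],[-10.6,-16,1,0,0,0.19,1],[-10.7,-19.9,2,0,0,0.19,1],[-10.7,-19.9,2,0,0,0.19,1],[-10.7,-19.9,2,0,0,0.19,1],[-10.7,-19.9,2,0,0,0.19,1],[-10.7,-19.9,2,0,0,0.19,1]]}}

```text
time: 18.5
eef_pos: [0.4313, -0.2262, 0.1206]
tool_rot: [0.0, 0.78, 0.626, 0.0]
wrist_force: [0.4, 0.2, 0.0]
grip_width: 0.0883
```

```bash
python3 - <<'E'
from h import *
p,r,s=tool(); print(p,np.abs(s['dq']).max()); im,c=shot('w14')
P0=np.array([[420.3,-118.5],[479.4,-131.7],[459.7,-219.9],[402.8,-208.4]])/1000
uv=proj('wrist',np.c_[P0,np.full(4,.008)]); q,w=refine(im,c,uv,.008,5); print(uv.round(),q.round(1).tolist(),(w*1000).round(1).tolist(),w.mean(0))
cv2.imwrite('pics/w14b.png',cv2.resize(im,(768,576)))
E
```

```text
[ 0.43134729 -0.22623665  0.1205696 ] 0.007086508622869612
[[209.  42.]
 [303.  42.]
 [298. 177.]
 [218. 178.]] [[208.89999389648438, 42.0], [300.70001220703125, 46.5], [296.6000061035156, 181.0], [215.3000030517578, 180.6999969482422]] [[420.6, -118.4], [477.9, -133.8], [458.6, -222.6], [400.7, -209.5]] [ 0.43943763 -0.17107817]
```

View pics/w14b.png

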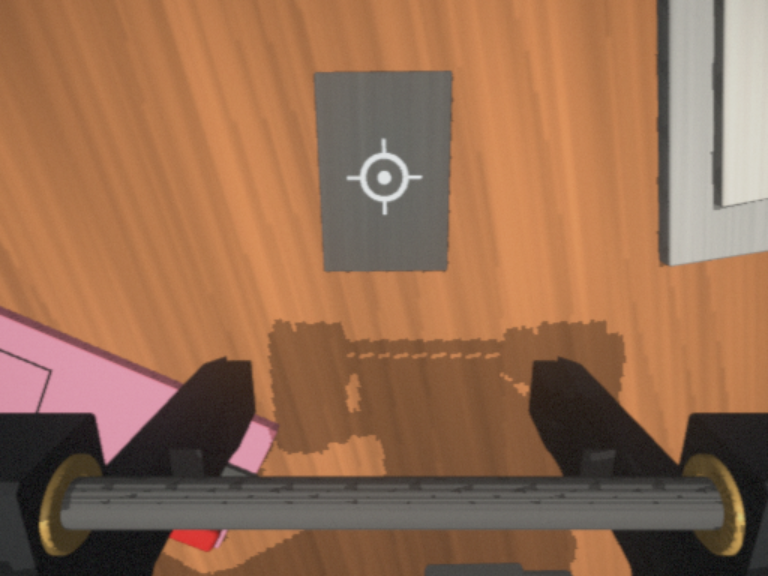

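```bash
python3 - <<'E'
from h import *
im,c=load('w14')
w=ray('',np.array([(384.5,178)])/1.5,.008,c)[0,:2]; print(w)
K=ray('',np.array([(315,72.5),(452,71.5),(448.5,270.5),(323.5,271)])/1.5,.008,c)[:,:2]; print(K.mean(0)); d=K[0]+K[1]-K[2]-K[3]; a=np.degrees(np.arctan2(*d[::-1])); print(a,[np.degrees(np.arctan2(*(K[i]-K[j])[::-1])) for i,j in((0,3),(1,2))],np.linalg.norm(d)/2,np.linalg.norm(K[1]-K[0]))
go([*w,.0205],a)
E
```

```text
[ 0.4397333  -0.17247587]
[ 0.43994869 -0.17219276]
78.03022998511376 [np.float64(77.50400406465923), np.float64(78.55532096614121)] 0.08958416984295309 0.05917416069082502
shift cm [ 5.45 -0.33 10.  ] turn [ 0.0002 -0.0002 -0.0094]
```

Request:
{"name": "jog_arm", "arguments": {"rows": [[3,-0.33,0,0,0,-0.009,1],[5.45,-0.33,3,0,0,-0.009,1],[5.45,-0.33,6.5,0,0,-0.009,1],[5.45,-0.33,9,0,0,-0.009,1],[5.45,-0.33,10,0,0,-0.009,1],[5.45,-0.33,10,0,0,-0.009,1],[5.45,-0.33,10,0,0,-0.009,0.5],[5.45,-0.33,10,0,0,-0.009,0.5],[5.45,-0.33,10,0,0,-0.009,0.5],[5.45,-0.33,10,0,0,-0.009,0.5],[5.45,-0.33,10,0,0,-0.009,0.5]], "grip_force": 22}}

```text
time: 19.65
eef_pos: [0.4386, -0.1732, 0.0206]
tool_rot: [0.0, 0.778, 0.629, -0.0]
wrist_force: [0.1, -1.1, 1.9]
grip_width: 0.0597
```

Request:
{"name": "jog_arm", "arguments": {"rows": [[0,0,0,0,0,0,0.5],[0,0,-3,0,0,0,0.5],[0,0,-7,0,0,0,0.5],[0,0,-10,0,0,0,0.5],[0,0,-12,0,0,0,0.5],[0,0,-12,0,0,0,0.5],[0,0,-12,0,0,0,0.5]]}}

```text
time: 20.35
eef_pos: [0.4375, -0.173, 0.1396]
tool_rot: [-0.001, 0.778, 0.629, -0.001]
wrist_force: [-0.2, 0.3, -3.6]
grip_width: 0.0596
```

```bash
python3 -c "
from h import *
p,r,s=tool(); print(p,s['grip_width'])
go([.634,-.165,.15],88.35)"
```

```text
[ 0.43754412 -0.17302031  0.13955581] 0.05955326841656536
shift cm [ 4.91 19.04 -1.09] turn [-0.0022  0.     -0.1826]
```

Request:
{"name": "jog_arm", "arguments": {"rows": [[1,4,-1.1,0,0,-0.05,0.5],[2,8,-1.1,0,0,-0.1,0.5],[3,12,-1.1,0,0,-0.15,0.5],[4,16,-1.1,0,0,-0.183,0.5],[4.9,19,-1.1,-0.002,0,-0.183,0.5],[4.9,19,-1.1,-0.002,0,-0.183,0.5],[4.9,19,-1.1,-0.002,0,-0.183,0.5],[4.9,19,-1.1,-0.002,0,-0.183,0.5],[4.9,19,-1.1,-0.002,0,-0.183,0.5]]}}

```text
time: 21.25
eef_pos: [0.6328, -0.1654, 0.1503]
tool_rot: [-0.0, 0.717, 0.697, -0.001]
wrist_force: [0.0, -0.4, -2.6]
grip_width: 0.0595
```

```bash
python3 - <<'E'
from h import *
p,r,s=tool(); print(p,r.as_matrix()[:,0],np.abs(s['dq']).max()); im,c=shot('w15')
hsv=cv2.cvtColor(im,cv2.COLOR_BGR2HSV); m=cv2.inRange(hsv,(20,80,80),(38,255,255)); ys,xs=np.where(m); print(ys.max(),xs.min(),xs.max())
b=np.float64([(xs[ys>=ys.max()-1].min()-.5,ys.max()+.5),(xs[ys>=ys.max()-1].max()+.5,ys.max()+.5)]); print('brass near corners',b.tolist(),(ray('',b,.032,c)*1000).round(1).tolist())
g=im.sum(2).astype(int)
print('front edge',[ (u,g[165:192,u].tolist()) for u in (220,261,300)])
for v in (172,176,180,184): print(v,(r.inv().apply(ray('',[(261,v)],p[2]-.0126,c)-p)*1000).round(1).tolist())
E
```

```text
[ 0.63281551 -0.16536362  0.15029958] [ 2.85477147e-02  9.99592306e-01 -4.98812640e-04] 0.008476099501464097
369 91 431
brass near corners [[99.5, 369.5], [426.5, 369.5]] [[480.2, -333.0, 32.0], [778.4, -341.2, 32.0]]
front edge [(220, [260, 287, 313, 309, 312, 309, 305, 307, 300, 307, 305, 304, 304, 303, 298, 302, 302, 298, 310, 305, 296, 302, 298, 294, 296, 292, 300]), (261, [241, 292, 307, 314, 309, 317, 310, 306, 310, 304, 310, 309, 320, 299, 304, 316, 304, 305, 299, 297, 293, 300, 301, 309, 300, 290, 293]), (300, [239, 285, 315, 308, 319, 307, 313, 305, 311, 309, 303, 302, 307, 303, 311, 305, 303, 301, 301, 304, 303, 296, 304, 303, 298, 297, 297])]
172 [[43.7, -0.4, 12.6]]
176 [[41.9, -0.4, 12.6]]
180 [[40.2, -0.4, 12.6]]
184 [[38.4, -0.4, 12.6]]
```

```bash
python3 - <<'E'
from h import *
im,c=load('w15'); p,r,s=tool()
hsv=cv2.cvtColor(im,cv2.COLOR_BGR2HSV); m=cv2.inRange(hsv,(20,80,80),(38,255,255)); m[150:]=0; ys,xs=np.where(m); print(ys.max(),xs.min(),xs.max())
y=ys.max(); row=xs[ys==y-2]; b=np.float64([(row.min()-.5,y+.5),(row.max()+.5,y+.5)]); w=ray('',b,.032,c); print('brass near corners',b.tolist(),(w*1000).round(1).tolist())
g=im.sum(2); k=(g>430).astype(np.uint8); k[:235]=0;k[310:]=0;k[:,:225]=0;k[:,297:]=0; n,l,st,ce=cv2.connectedComponentsWithStats(k)
for i in range(1,n):
    if st[i,4]>4: print(st[i],ce[i],(r.inv().apply(ray('',[ce[i]],p[2]-.0126,c)-p)*1000).round(1))
cv2.imwrite('pics/w15b.png',cv2.resize(im,(768,576)))
E
```

```text
96 218 296
brass near corners [[221.5, 96.5], [293.5, 96.5]] [[607.0, -95.8, 32.0], [656.7, -97.2, 32.0]]
[225 235  72  58 719] [261.15020862 259.22531293] [[ 2.2 -0.7 12.6]]
[255 256  12  11 107] [260.64485981 261.03738318] [[ 1.3 -0.9 12.6]]
```

View pics/w15b.png

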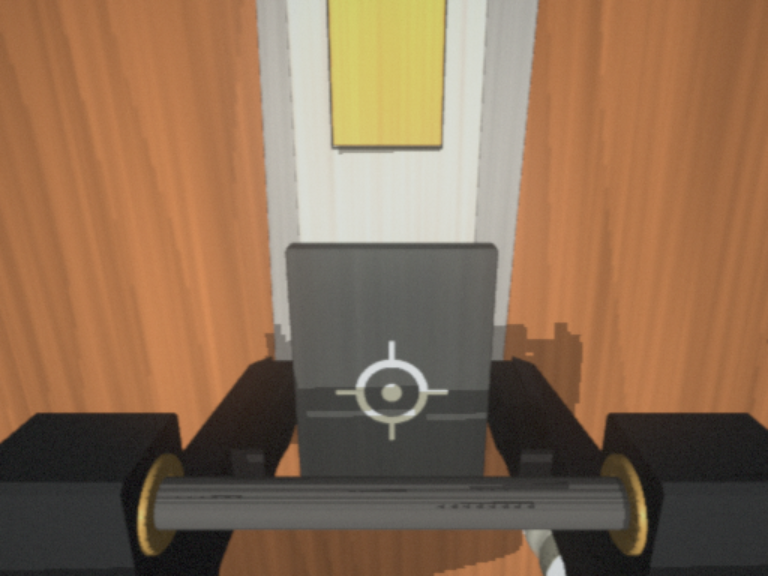

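```bash
python3 -c "
from h import *
go([.6337,-.0579,.062],88.35)"
```

```text
shift cm [10.75 -0.25  8.86] turn [-0.0005  0.0005  0.0003]
```

Request:
{"name": "jog_arm", "arguments": {"rows": [[4,-0.2,0,0,0,0,0.5],[8,-0.3,0,0,0,0,0.5],[10.75,-0.35,1,0,0,0,0.5],[10.75,-0.35,4,0,0,0,0.5],[10.75,-0.35,7,0,0,0,0.5],[10.75,-0.35,8.8,0,0,0,0.5],[10.75,-0.35,8.8,0,0,0,0.5],[10.75,-0.35,8.8,0,0,0,0.5],[10.75,-0.35,8.8,0,0,0,0.5],[10.75,-0.35,8.8,0,0,0,0.5]]}}

```text
time: 22.3
eef_pos: [0.6349, -0.0575, 0.0645]
tool_rot: [0.001, 0.717, 0.697, 0.001]
wrist_force: [1.2, -1.0, -2.7]
grip_width: 0.0597
```

```bash
python3 -c "
from h import *
p,r,s=tool(); print(p,r.as_matrix()[:,0],np.abs(s['dq']).max());go([.6337,-.0579,.0545],88.35)"
```

```text
[ 0.63491426 -0.05747139  0.0644997 ] [ 2.83423861e-02  9.99598267e-01 -1.15947607e-04] 0.005878312989627708
shift cm [-0.05 -0.12  1.  ] turn [0.0032 0.0001 0.0005]
```

Request:
{"name": "jog_arm", "arguments": {"rows": [[-0.05,-0.07,0.3,0.002,0,0,0.5],[-0.05,-0.07,0.8,0.002,0,0,0.5],[-0.05,-0.07,0.9,0.002,0,0,0.5],[-0.05,-0.07,0.9,0.002,0,0,0.5],[-0.05,-0.07,0.9,0.002,0,0,0.5]]}}

```text
time: 22.8
eef_pos: [0.6331, -0.0577, 0.0539]
tool_rot: [-0.001, 0.717, 0.697, -0.0]
wrist_force: [0.3, 0.3, -3.0]
grip_width: 0.0596
```

```bash
python3 -c "
from h import *
p,r,s=tool(); print(p,r.as_matrix()[:,0],np.abs(s['dq']).max());go([.6337,-.0579,.0528],88.35); shot('w16')"
```

```text
[ 0.63313855 -0.05771524  0.05392099] [ 2.78958080e-02  9.99610836e-01 -1.39701940e-05] 0.0026358523665883254
shift cm [-0.02  0.06  0.11] turn [-0.0014  0.      0.0009]
```

Request:
{"name": "jog_arm", "arguments": {"rows": [[-0.02,0.06,0.05,-0.001,0,0,0.5],[-0.02,0.06,0.12,-0.001,0,0,0.5],[-0.02,0.06,0.12,-0.001,0,0,0.5],[-0.02,0.06,0.12,-0.001,0,0,0.5],[-0.02,0.06,0.12,-0.001,0,0,0.85],[-0.02,0.06,0.12,-0.001,0,0,0.85],[-0.02,0.06,0.12,-0.001,0,0,0.85],[-0.02,0.06,0.12,-0.001,0,0,0.85]]}}

```text
time: 23.65
eef_pos: [0.634, -0.058, 0.053]
tool_rot: [0.0, 0.717, 0.697, 0.0]
wrist_force: [-0.5, 0.2, 0.6]
grip_width: 0.0751
```

Request:
{"name": "jog_arm", "arguments": {"rows": [[0,0,-2,0,0,0,0.9],[0,0,-5,0,0,0,0.9],[-2,0,-8,0,0,0,0.9],[-5,0,-9,0,0,0,0.9],[-8,0,-9,0,0,0,0.9],[-8,0,-9,0,0,0,0.9],[-8,0,-9,0,0,0,0.9],[-8,0,-9,0,0,0,0.9]]}}

```text
time: 24.45
eef_pos: [0.6315, -0.1362, 0.1426]
tool_rot: [-0.001, 0.716, 0.698, 0.0]
wrist_force: [-1.0, -0.3, -0.6]
grip_width: 0.0791
```

```bash
python3 - <<'E'
from h import *
p,r,s=tool(); print(p,np.abs(s['dq']).max()); im,c=shot('w17')
cv2.imwrite('pics/w17b.png',cv2.resize(im,(768,576)))
E
```

```text
[ 0.63154047 -0.13617335  0.14263021] 0.00843825902863429
```

View pics/w17b.png

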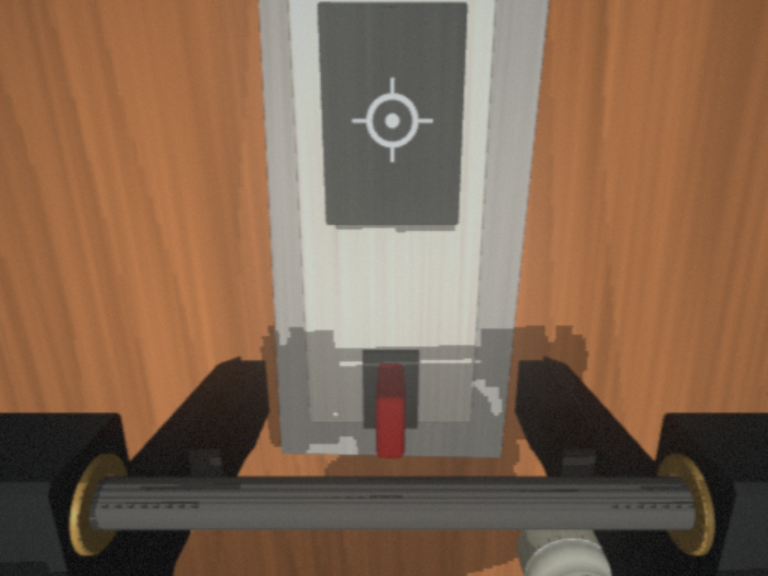

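```bash
python3 - <<'E'
from h import *
go([.47,.10,.25],88.3)
im,c=load('w17')
print('mark',ray('',np.array([(392,121)])/1.5,.040,c)*1000,'cover corners',(ray('',np.array([(319,3),(467,3),(459,223),(327,223)])/1.5,.040,c)[:,:2]*1000).round(1).tolist())
print('sled edges',(ray('',np.array([(293,60),(303,300),(492,60),(480,300)])/1.5,.020,c)[:,:2]*1000).round(1).tolist())
print('bed',(ray('',np.array([(281,454),(503,457),(264,60),(541,60)])/1.5,.012,c)[:,:2]*1000).round(1).tolist())
print('handle top',(ray('',np.array([(390,363),(390,395)])/1.5,.060,c)[:,:2]*1000).round(1).tolist())
E
```

```text
shift cm [ 23.19 -16.77 -10.7 ] turn [-0.0006 -0.0011  0.0039]
mark [[633.4635247  -56.66263329  40.        ]] cover corners [[605.5, -11.1], [664.5, -12.6], [662.7, -101.4], [602.9, -99.9]]
sled edges [[589.9, -29.8], [585.3, -143.7], [678.8, -32.1], [676.7, -146.1]]
bed [[563.0, -243.0], [694.5, -248.5], [575.2, -28.6], [702.9, -31.9]]
handle top [[629.9, -160.7], [629.4, -177.1]]
```

Request:
{"name": "jog_arm", "arguments": {"rows": [[3,-4,-3,0,0,0,0.9],[6,-8,-6,0,0,0,0.9],[9,-12,-9,0,0,0,0.9],[12,-16.7,-10.7,-0.1,0,0,0.9],[16,-16.7,-10.7,-0.2,0,0,0.9],[20,-16.7,-10.7,-0.2,0,0,0.9],[23.2,-16.7,-10.7,-0.2,0,0,0.9],[23.2,-16.7,-10.7,-0.2,0,0,0.9],[23.2,-16.7,-10.7,-0.2,0,0,0.9],[23.2,-16.7,-10.7,-0.2,0,0,0.9],[23.2,-16.7,-10.7,-0.2,0,0,0.9],[23.2,-16.7,-10.7,-0.2,0,0,0.9]]}}

```text
time: 25.7
eef_pos: [0.4712, 0.0976, 0.2496]
tool_rot: [0.071, 0.714, 0.693, 0.069]
wrist_force: [-0.0, -0.4, -0.1]
grip_width: 0.0794
```

```bash
python3 - <<'E'
from h import *
p,r,s=tool(); print(p,r.as_matrix()[:,2].round(3),np.abs(s['dq']).max()); im,c=shot('w18')
print(proj('wrist',[[.647,.165,.064]])*1.5)
cv2.imwrite('pics/w18b.png',cv2.resize(im,(768,576)))
E
```

```text
[0.47117884 0.09760861 0.24961119] [ 0.198 -0.006 -0.98 ] 0.0027619006854235494
[[600.35172936 130.37006755]]
```

View pics/w18b.png

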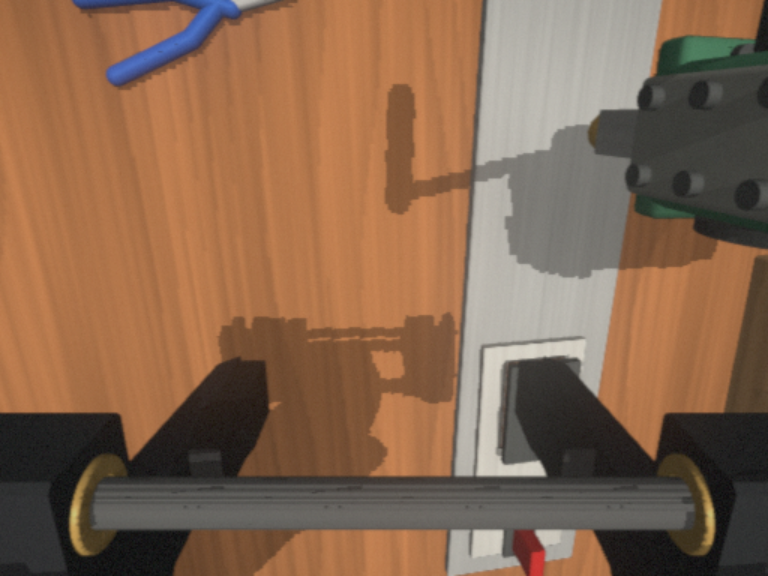

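```bash
python3 - <<'E'
from h import *
im,c=load('w18')
hsv=cv2.cvtColor(im,cv2.COLOR_BGR2HSV)
sub=hsv[70:105,385:412]; m=((sub[...,1]>100)&(sub[...,0]>14)&(sub[...,0]<32)); ys,xs=np.where(m); print('brass raw px u',xs.min()+385,xs.max()+385,'v',ys.min()+70,ys.max()+70)
for y in range(0,35,2): print(''.join('#' if k else '.' for k in m[y]), ' '.join(f'{v:3d}' for v in im[70+y,385:412].sum(1)))
t=np.linspace(0,2*np.pi,73)
for C in [(.647,.165),(.645,.166),(.649,.164)]:
    P=np.c_[C[0]+.012*np.cos(t),C[1]+.012*np.sin(t),np.full(73,.064)]; u=cv2.projectPoints(P,c['rvec'],c['tvec'],np.float64(c['K']),None)[0][:,0]
    print(C,u.min(0).round(1),u.max(0).round(1))
E
```

```text
brass raw px u 393 398 v 79 95
........................... 535 531 540 544 533 534 536 547 539 545 546 540 549 545 540 533 534 529 529 534 529 533 530 530 537 542 528
........................... 538 529 539 543 534 535 541 544 544 537 544 544 554 545 532 520 517 511 518 511 515 515 510 517 520 516 505
........................... 535 538 541 543 539 530 542 538 540 550 543 547 544 541 459 324 231 214 203 210 211 205 209 212 219 207 207
........................... 531 536 544 541 539 535 541 548 544 547 545 545 535 464 335 224 203 201 202 199 203 198 204 207 197 200 203
........................... 531 539 542 533 538 538 543 551 548 544 535 465 348 240 208 194 207 198 192 203 197 207 199 204 199 203 185
............##............. 533 537 540 539 538 541 545 538 530 464 342 245 211 211 208 210 204 205 207 208 213 197 200 191 198 206 203
..........###.............. 522 531 524 522 526 525 528 525 436 280 208 204 210 202 209 193 206 195 193 201 202 189 201 203 206 195 198
.........####.............. 360 363 359 356 351 361 360 339 266 205 201 214 214 210 207 200 200 198 213 201 204 204 1
[... 807 characters left out ...]
200 204 199 214 206 190 209
........................... 358 357 351 348 351 357 354 359 356 349 302 225 212 211 209 213 217 212 209 206 201 199 207 202 204 203 200
........................... 359 353 354 352 366 363 360 350 358 355 333 265 214 200 215 207 206 202 208 202 206 212 202 208 211 203 200
........................... 352 361 347 355 356 354 365 358 361 354 352 312 246 233 218 219 222 212 217 210 222 210 202 212 208 205 213
........................... 357 353 361 351 362 358 366 358 361 356 352 358 349 347 345 344 337 335 346 335 335 334 331 312 293 278 261
(0.647, 0.165) [388.8  73.5] [411.7  99.6]
(0.645, 0.166) [387.   72.4] [409.9  98.6]
(0.649, 0.164) [390.7  74.5] [413.4 100.6]
```

```bash
python3 - <<'E'
from h import *
from scipy.optimize import least_squares
im,c=load('w18')
uv=[(393.5,82),(392.8,84),(391.9,86),(391.2,88),(391.4,90),(391.5,92),(392.1,94),(393.4,96),(395.3,98)]
P=ray('',uv,.064,c)[:,:2]; f=least_squares(lambda q:np.hypot(*(P-q).T)-.012,[.647,.165]); print(f.x,(f.fun*1000).round(2))
# side camera, nose
im,c=shot('s2','side'); u=proj('side',[[*f.x,.064]])[0]; print(u,[proj('side',[[*(f.x+d),.064]])[0].round(1) for d in ([.005,0],[0,.005])])
cv2.imwrite('pics/s2c.png',cv2.resize(im[220:280,140:220],None,fx=8,fy=8,interpolation=cv2.INTER_CUBIC))
E
```

```text
[0.64985472 0.16403031] [-0.14 -0.34 -0.04  0.36  0.08  0.21  0.15 -0.14 -0.29]
[179.21660639 252.70010692] [array([177.6, 252.4]), array([178.5, 253.8])]
```

View pics/s2c.png

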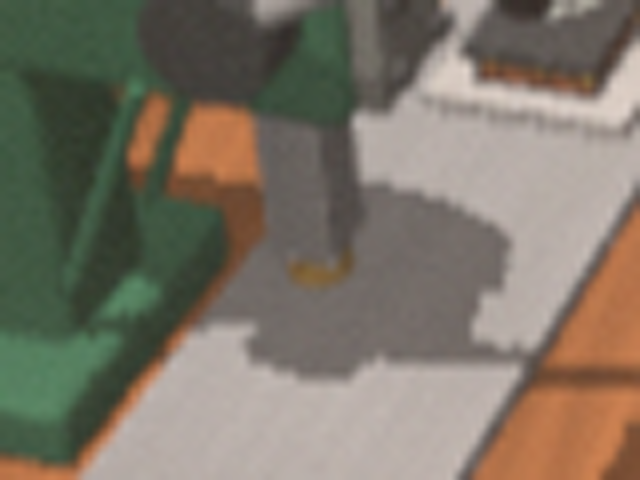

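```bash
cat >> h.py <<'E'
def got(P,deg,al):
    p,r,s=tool(); print('shift cm',(r.inv().apply(np.array(P)-p)*100).round(2),'turn',(r.inv()*Rd(deg)*R.from_rotvec([0,al,0])).as_rotvec().round(4))
E
python3 - <<'E'
from h import *
f=lambda x,y:(90+x/2.96,130+y/2.96)
print('jar top',ray('scene',[f(272,441)],.065)); got([.630,-.215,.15],88.3,.52)
E
```

```text
jar top [[ 0.73213965 -0.31957674  0.065     ]]
shift cm [-30.81  14.48  13.11] turn [0.1949 0.5184 0.0523]
```

Request:
{"name": "jog_arm", "arguments": {"rows": [[-4,2,1,0.1,0,0,1],[-8,4,2,0.195,0,0,1],[-12,6,4,0.195,0,0,1],[-16,8,6,0.195,0.1,0,1],[-20,10,8,0.195,0.2,0.03,1],[-24,12,10,0.195,0.3,0.05,1],[-28,14,12,0.195,0.4,0.052,1],[-30.8,14.5,13.1,0.195,0.518,0.052,1],[-30.8,14.5,13.1,0.195,0.518,0.052,1],[-30.8,14.5,13.1,0.195,0.518,0.052,1],[-30.8,14.5,13.1,0.195,0.518,0.052,1],[-30.8,14.5,13.1,0.195,0.518,0.052,1]], "grip_force": 25}}

```text
time: 27.0
eef_pos: [0.6312, -0.2116, 0.152]
tool_rot: [-0.178, 0.692, 0.675, 0.184]
wrist_force: [0.0, 0.7, 0.3]
grip_width: 0.0883
```

```bash
python3 - <<'E'
from h import *
p,r,s=tool(); print(p,r.as_matrix().round(3).tolist(),np.abs(s['dq']).max(),s['joint_positions'].round(2)); im,c=shot('w19')
# mark centre
uv=proj('wrist',[[.6335,-.0568,.04],[.6297,-.178,.06],[.629,-.212,.06]]); print(uv)
u,v=uv[0].round().astype(int); g=im.sum(2)[max(v-40,0):v+40,u-40:u+40]; k=(g>430).astype(np.uint8); n,l,st,ce=cv2.connectedComponentsWithStats(k)
for i in range(1,n):
    if 15<st[i,4]<800: w=ce[i]+[u-40,max(v-40,0)]; print(st[i],w,ray('',[w],.04,c))
hs=cv2.cvtColor(im,cv2.COLOR_BGR2HSV); m=((hs[...,0]<8)|(hs[...,0]>172))&(hs[...,1]>150)&(hs[...,2]>60); ys,xs=np.where(m); print('red',xs.min(),xs.max(),ys.min(),ys.max())
got([.6297,-.1949,.047],88.3,.52)
E
```

```text
[ 0.63118605 -0.21164945  0.15200495] [[0.02, 1.0, 0.014], [0.868, -0.025, 0.496], [0.496, 0.002, -0.868]] 0.007557274664131816 [ 0.83  0.91 -0.62  1.37 -0.01  1.15  0.35]
[[259.36362925  80.36478122]
 [257.98264977 222.8306541 ]
 [258.09077612 272.05569818]]
[  0   0   5  80 346] [220.71098266  76.43930636] [[ 0.60123797 -0.05210849  0.04      ]]
[ 76   0   4  80 249] [296.91164659  77.30923695] [[ 0.66503093 -0.05435332  0.04      ]]
[ 21  22  39  37 230] [259.06956522  79.82608696] [[ 0.63328589 -0.05593068  0.04      ]]
[37 37  7  6 35] [259.08571429  79.31428571] [[ 0.63331022 -0.05546443  0.04      ]]
red 249 265 226 271
shift cm [-3.73 -0.21  9.96] turn [-0.0007  0.0014  0.0051]
```

Request:
{"name": "jog_arm", "arguments": {"rows": [[-1,-0.2,3,0,0,0.005,1],[-2.5,-0.2,6,0,0,0.005,1],[-3.7,-0.2,9,0,0,0.005,1],[-3.7,-0.2,9.7,0,0,0.005,1],[-3.7,-0.2,9.9,0,0,0.005,1],[-3.7,-0.2,9.9,0,0,0.005,1],[-3.7,-0.2,9.9,0,0,0.005,1]]}}

```text
time: 27.75
eef_pos: [0.6303, -0.1973, 0.048]
tool_rot: [-0.178, 0.694, 0.672, 0.184]
wrist_force: [-0.3, -0.2, 0.0]
grip_width: 0.0882
```

```bash
python3 - <<'E'
from h import *
p,r,s=tool(); print(p,r.as_matrix().round(3).tolist(),np.abs(s['dq']).max(),s['wrist_force']); got([.6297,-.1949,.047],88.3,.52)
E
```

```text
[ 0.6303297  -0.19731316  0.04802238] [[0.028, 0.999, 0.017], [0.868, -0.032, 0.495], [0.495, 0.001, -0.869]] 0.00498196556619414 [-0.33120912 -0.15945521  0.02723157]
shift cm [ 0.16 -0.07  0.21] turn [ 0.0019  0.0017 -0.0022]
```

Request:
{"name": "jog_arm", "arguments": {"rows": [[0.1,-0.07,0.1,0,0,0,1],[0.1,-0.07,0.1,0,0,0,0.5],[0.1,-0.07,0.1,0,0,0,0.3],[0.1,-0.07,0.1,0,0,0,0.1],[0.1,-0.07,0.1,0,0,0,0.1],[0.1,-0.07,0.1,0,0,0,0.1],[0.1,-0.07,0.1,0,0,0,0.1],[0.1,-0.07,0.1,0,0,0,0.1],[0.1,-0.07,0.1,0,0,0,0.1]], "grip_force": 25}}

```text
time: 28.65
eef_pos: [0.6284, -0.1955, 0.0455]
tool_rot: [-0.18, 0.695, 0.672, 0.184]
wrist_force: [0.9, 0.5, 0.3]
grip_width: 0.0259
```

```bash
python3 - <<'E'
from h import *
p,r,s=tool(); print(p,r.as_matrix()[:,1].round(4),s['grip_width'],np.abs(s['dq']).max(),s['wrist_force']); im,c=shot('w20')
uv=proj('wrist',[[.6335,-.0568,.04]]); print(uv)
u,v=uv[0].round().astype(int); g=im.sum(2)[max(v-40,0):v+40,u-40:u+40]; k=(g>430).astype(np.uint8); n,l,st,ce=cv2.connectedComponentsWithStats(k)
for i in range(1,n):
    if 15<st[i,4]<800: w=ce[i]+[u-40,max(v-40,0)]; print(st[i],w,ray('',[w],.04,c))
d=np.array([.0155,.219,0]); print(r.inv().apply(d)*100)
E
```

```text
[ 0.62842243 -0.19547723  0.04553985] [ 0.9995 -0.0324 -0.0023] 0.025948150034307872 0.002390609780754794 [0.88983587 0.46130172 0.30206086]
[[263.01746482   5.59174986]]
[  8   0  64  32 333] [262.42042042  11.68768769] [[ 0.63306629 -0.06042705  0.04      ]]
[34  0 11  8 73] [262.32876712   3.06849315] [[ 0.63318746 -0.05527739  0.04      ]]
[19.04321797  0.83880442 10.89333542]
```

Request:
{"name": "jog_arm", "arguments": {"rows": [[0,0.1,0,0,0,0,0.05],[0,0.1,0,0,0,0,0.05],[0,0.1,0,0,0,0,0.05],[0,0.1,0,0,0,0,0.05],[0,0.1,0,0,0,0,0.05]]}}

```text
time: 29.2
eef_pos: [0.6294, -0.1956, 0.0455]
tool_rot: [-0.179, 0.695, 0.672, 0.184]
wrist_force: [-0.7, 0.2, 0.5]
grip_width: 0.0137
```

```bash
python3 - <<'E'
from h import *
p,r,s=tool(); print(p,r.as_matrix()[:,1].round(4),s['grip_width'],np.abs(s['dq']).max(),s['wrist_force'])
print(r.inv().apply([.007,.11,0])*100)
E
```

```text
[ 0.62935921 -0.19557801  0.04554643] [ 0.9995 -0.0324 -0.0023] 0.013651869616530664 0.0030787037592237983 [-0.71779267  0.1844854   0.50854478]
[9.56334323 0.34323855 5.469429  ]
```

Request:
{"name": "jog_arm", "arguments": {"rows": [[0.22,0.01,0.125,0,0,0,0.05],[0.87,0.03,0.497,0,0,0,0.05],[1.74,0.06,0.995,0,0,0,0.05],[2.61,0.09,1.492,0,0,0,0.05],[3.48,0.125,1.99,0,0,0,0.05],[4.35,0.156,2.487,0,0,0,0.05],[5.22,0.187,2.985,0,0,0,0.05],[6.09,0.218,3.482,0,0,0,0.05],[6.95,0.25,3.98,0,0,0,0.05],[7.82,0.28,4.475,0,0,0,0.05],[8.69,0.312,4.972,0,0,0,0.05],[9.2,0.33,5.26,0,0,0,0.05]]}}

```text
time: 30.4
eef_pos: [0.6372, -0.0931, 0.0456]
tool_rot: [-0.177, 0.696, 0.671, 0.183]
wrist_force: [-1.1, -10.0, 3.8]
grip_width: 0.0138
```

Request:
{"name": "jog_arm", "arguments": {"rows": [[0.4,0.015,0.23,0,0,0,0.05],[1.2,0.045,0.69,0,0,0,0.05],[2.1,0.075,1.2,0,0,0,0.05],[2.97,0.106,1.7,0,0,0,0.05],[3.84,0.138,2.2,0,0,0,0.05],[4.71,0.17,2.69,0,0,0,0.05],[5.58,0.2,3.19,0,0,0,0.05],[6.2,0.22,3.55,0,0,0,0.05],[6.6,0.235,3.77,0,0,0,0.05],[6.7,0.24,3.83,0,0,0,0.05],[6.7,0.24,3.83,0,0,0,0.05],[6.7,0.24,3.83,0,0,0,0.05]]}}

```text
time: 31.6
eef_pos: [0.6423, -0.0161, 0.0456]
tool_rot: [-0.177, 0.696, 0.671, 0.184]
wrist_force: [0.3, -8.1, 2.6]
grip_width: 0.0138
```

```bash
python3 - <<'E'
from h import *
p,r,s=tool(); print(p,r.as_matrix().round(4).tolist(),s['grip_width'],np.abs(s['dq']).max(),s['wrist_force'])
E
```

```text
[ 0.64229081 -0.01613618  0.04556441] [[0.0313, 0.9994, 0.0177], [0.8694, -0.0359, 0.4929], [0.4932, -0.0, -0.8699]] 0.013847446279058815 0.0013440505938066107 [ 0.25789124 -8.14146642  2.5640456 ]
```

Request:
{"name": "jog_arm", "arguments": {"rows": [[0.3,0.015,0.17,0,0,0,0.05],[0.9,0.04,0.52,0,0,0,0.05],[1.7,0.06,0.97,0,0,0,0.05],[2.5,0.08,1.42,0,0,0,0.05],[3.1,0.1,1.76,0,0,0,0.05],[3.35,0.1,1.9,0,0,0,0.05],[3.45,0.1,1.95,0,0,0,0.05],[3.45,0.1,1.95,0,0,0,0.05],[3.45,0.1,1.95,0,0,0,0.05]]}}

```text
time: 32.5
eef_pos: [0.6446, 0.0233, 0.0455]
tool_rot: [-0.177, 0.696, 0.671, 0.183]
wrist_force: [0.1, -9.3, 2.0]
grip_width: 0.0136
```

```bash
python3 - <<'E'
from h import *
p,r,s=tool(); print(p,r.as_matrix().round(4).tolist(),s['grip_width'],np.abs(s['dq']).max(),s['wrist_force'])
print(r.inv().apply(np.array([.6444,.0253,.0455])-p)*100)
im,c=shot('s3','side'); cv2.imwrite('pics/s3c.png',cv2.resize(im[215:285,140:230],None,fx=8,fy=8,interpolation=cv2.INTER_CUBIC))
E
```

```text
[0.64456557 0.02328441 0.04552575] [[0.0315, 0.9994, 0.0175], [0.8694, -0.036, 0.4928], [0.4931, -0.0003, -0.87]] 0.01355680408527079 0.003112261208162009 [ 0.10396147 -9.31628111  1.97535931]
[ 0.17344447 -0.02380024  0.10127842]
```

Request:
{"name": "jog_arm", "arguments": {"rows": [[0.08,0,0.05,0,0,0,0.05],[0.17,-0.02,0.1,0,0,0,0.05],[0.17,-0.02,0.1,0,0,0,0.05],[0.17,-0.02,0.1,0,0,0,0.05],[0.17,-0.02,0.1,0,0,0,0.05]]}}

```text
time: 33.05
eef_pos: [0.6447, 0.0243, 0.0456]
tool_rot: [-0.177, 0.696, 0.671, 0.183]
wrist_force: [-0.7, -11.3, 4.0]
grip_width: 0.0139
```

Request:
{"name": "jog_arm", "arguments": {"rows": [[0,0,0,0,0,0,0.4],[0,0,0,0,0,0,0.6],[0,0,0,0,0,0,0.6],[0,0,0,0,0,0,0.6],[-1.6,0,-2.6,0,0,0,0.6],[-3.5,0,-5.2,0,0,0,0.6],[-5,0,-8.7,0,0,0,0.6],[-8,0,-11,0,0,0,0.6],[-10,0,-13,0,0,0,0.6],[-10,0,-13,0,0,0,0.6],[-10,0,-13,0,0,0,0.6]]}}

```text
time: 34.15
eef_pos: [0.6384, -0.1221, 0.1089]
tool_rot: [-0.18, 0.695, 0.672, 0.184]
wrist_force: [0.4, 0.5, 0.8]
grip_width: 0.0531
```

```bash
python3 - <<'E'
from h import *
p,r,s=tool(); print(p,s['grip_width'],np.abs(s['dq']).max(),s['wrist_force'])
got([.47,.10,.25],88.3,0)
for a in (0,): got([.47,.10,.25],88.3,0)
print((Rd(88.3)*R.from_rotvec([-.2,0,0])).as_matrix()[:,2], (r.inv()*Rd(88.3)*R.from_rotvec([-.2,0,0])).as_rotvec())
E
```

```text
[ 0.63841236 -0.12214296  0.10892796] 0.05306267783110599 0.027048727290124974 [0.42388539 0.47596254 0.80862742]
shift cm [ 25.77 -17.6   -1.44] turn [-0.0014 -0.5203 -0.004 ]
shift cm [ 25.77 -17.6   -1.44] turn [-0.0014 -0.5203 -0.004 ]
[ 0.19858189 -0.00589377 -0.98006658] [-0.19687661 -0.5181299  -0.05598379]
```

Request:
{"name": "jog_arm", "arguments": {"rows": [[0,-4,-3,0,-0.1,0,0.6],[1,-8,-5,0,-0.2,0,0.6],[2,-12,-7,0,-0.3,-0.03,0.6],[6,-16,-7,-0.1,-0.42,-0.056,0.6],[10,-17.6,-6,-0.197,-0.518,-0.056,0.6],[14,-17.6,-5,-0.197,-0.518,-0.056,0.6],[18,-17.6,-4,-0.197,-0.518,-0.056,0.6],[22,-17.6,-3,-0.197,-0.518,-0.056,0.6],[25.8,-17.6,-1.4,-0.197,-0.518,-0.056,0.6],[25.8,-17.6,-1.4,-0.197,-0.518,-0.056,0.6],[25.8,-17.6,-1.4,-0.197,-0.518,-0.056,0.6],[25.8,-17.6,-1.4,-0.197,-0.518,-0.056,0.6]]}}

```text
time: 35.35
eef_pos: [0.4689, 0.0997, 0.2488]
tool_rot: [0.071, 0.714, 0.693, 0.069]
wrist_force: [0.4, -0.3, 0.3]
grip_width: 0.0528
```

```bash
python3 - <<'E'
from h import *
p,r,s=tool(); print(p,r.as_matrix()[:,2].round(3),np.abs(s['dq']).max()); im,c=shot('w21')
t=np.linspace(0,2*np.pi,73); cv=lambda P:cv2.projectPoints(np.float64(P),c['rvec'],c['tvec'],np.float64(c['K']),None)[0][:,0]
print('nose',cv([[.649,.164,.064]]),'mark',cv([[.6493,.163,.04]]))
u,v=cv([[.6493,.163,.04]])[0].round().astype(int)
x0,y0=max(u-55,0),max(v-65,0); cv2.imwrite('pics/w21c.png',cv2.resize(im[y0:v+65,x0:u+65],None,fx=5,fy=5,interpolation=cv2.INTER_CUBIC)); print(x0,y0)
E
```

```text
[0.46888821 0.09965406 0.24881797] [ 0.197 -0.007 -0.98 ] 0.018492621794306448
nose [[404.87418455  89.85193601]] mark [[391.33417746  89.95296235]]
336 25
```

View pics/w21c.png

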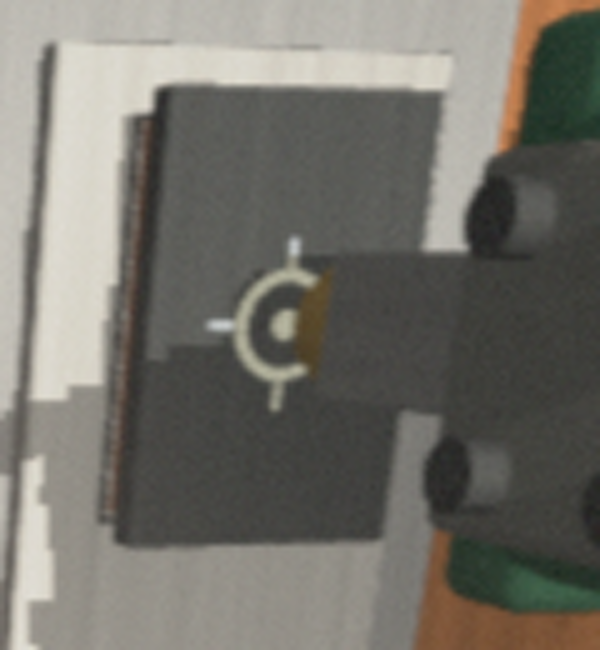

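```bash
python3 - <<'E'
from h import *
from scipy.optimize import least_squares
im,c=load('w21')
q=np.array([(330,268),(313,290),(303,310),(297,335),(297,355),(304,369),(318,378)])/5+[336,25]-.4
P=ray('',q,.064,c)[:,:2]; f=least_squares(lambda x:np.hypot(*(P-x).T)-.012,[.649,.164]); print('nose',f.x,(f.fun*1000).round(2))
print('mark',ray('',[np.array([286,324])/5+[336,25]-.4],.04,c))
s=im[74:106,388:408].astype(int)
for i,row in enumerate(s): print(74+i,' '.join(f'{a[2]-a[0]:3d}' for a in row))
E
```

```text
nose [0.65058699 0.16405353] [ 0.45 -0.36 -0.42 -0.05  0.53  0.38 -0.47]
mark [[0.6509003  0.16348926 0.04      ]]
74   4   2   2   3   3   1  -4  -2   2   5   3   4   4   3   3   2   4   1   3   4
75   4   2   2   4   3   4  -1  -1   2   4   3   2   3   2   2   2   3   4   1   3
76   5   2   2   3   3   8  11   8   2   5   1   0   2   2   2   4   2   2   4   5
77   3   4   2   2   3  14  17  13   3   2   1   1   0   3   4   3   3   4   3   5
78   5   4   3   4   7  17  18  15   8   3   1   2   4  12  15   6   5   3   2   5
79   5  10  13  16  17  22  20  22  19  14   9   6  16  31  22   7   4   5   4   2
80   9  17  20  22  22  20  21  22  22  20  20  18  32  42  20   6   7   2   4   5
81  19  20  21  18  14  11  12  17  20  22  24  32  44  41  18   7   4   4   4   5
82  20  17  13   7   7   3   3   6  11  25  32  44  47  40  20   6   3   5   3   5
83  19  12   5   2   3   0   2   3  13  34  43  46  46  37  16   4   5   2   3   3
84   9   5   1   4   1   4   1   7  23  42  44  45  46  32  10   5   3   2   3   4
85   4   2   2   1   4   1   3  11  30  46  45  46  45  31   8   3   3  
[... 976 characters left out ...]
11   6   2   4   3   3   2   3
98  21  16  14  14  12  14  17  21  26  27  34  24   6   3   0   2   2   2   3   4
99  20  22  22  19  23  20  21  22  19  20  30  21   7   3   3   3   4   6   5   4
100  13  19  19  21  22  18  13  11   8  12  22  15   6   3   6   4   4   4   2   5
101   5   8  11  17  13   8   7   3   3   3   9   7   1   4   6   3   4   7   3   5
102   1   3  11  15  13   3   1   3   2   3   2   6   5   5   2   2   5   6   3   4
103   3   4  15  15  12   3   2   1   2   3   3   4   4   3   5   6   5   2   4   2
104   3   5  13  14   9   5   1   4   0   2   4   3   3   4   2   4   3   3   4   5
105   3   6  14  14   7   3   2   3   3   4   3   2   4   2   3   6   3   2   2   3
```

```bash
python3 - <<'E'
from h import *
p,r,s=tool(); got([.469,.10,.37],88,0);got([.509,.255,.345],88,0)
s3=cv2.imread('pics/side0.png')
print(proj('side',[[.5088,.255,.289],[.5074,.220,.289],[.5103,.29,.289]]),finder.search_frame('lever_grip','side'))
E
```

```text
shift cm [  0.07   2.37 -11.88] turn [0.1986 0.0007 0.005 ]
shift cm [15.69  5.35 -8.75] turn [0.1986 0.0007 0.005 ]
[[210.21900041 210.0452781 ]
 [215.55169113 202.51652704]
 [204.50028182 218.05476988]] [{'bbox': [155.8, 201.0, 63.6, 33.7], 'score': 0.67}, {'bbox': [163.7, 176.9, 20.5, 80.3], 'score': 0.62}]
```

Request:
{"name": "jog_arm", "arguments": {"rows": [[0,1,-4,0.1,0,0,0],[0,2.3,-8,0.199,0,0.005,0],[0,2.37,-11.9,0.199,0,0.005,0],[4,3,-11.9,0.199,0,0.005,0],[8,4,-11.9,0.199,0,0.005,0],[12,5,-11,0.199,0,0.005,0],[15.7,5.35,-8.75,0.199,0,0.005,0],[15.7,5.35,-8.75,0.199,0,0.005,0],[15.7,5.35,-8.75,0.199,0,0.005,0],[15.7,5.35,-8.75,0.199,0,0.005,0],[15.7,5.35,-8.75,0.199,0,0.005,0]], "grip_force": 15}}

```text
time: 36.55
eef_pos: [0.5101, 0.2544, 0.3466]
tool_rot: [0.001, 0.72, 0.694, 0.001]
wrist_force: [0.3, -0.1, 0.0]
grip_width: 0.0002
```

```bash
python3 - <<'E'
from h import *
p,r,s=tool(); print(p,r.as_matrix().round(3).tolist(),s['grip_width'],np.abs(s['dq']).max(),s['wrist_force'])
for q in np.arange(0,.86,.1):
    a=.55-q; x=-.17*np.cos(a); z=.2+.17*np.sin(a); W=np.array([.650+.999*x+.042*.085,.164-.042*x+.999*.085-.00,z+.029])
    print(round(q,2),W.round(4),(r.inv().apply(W-p)*100).round(2))
E
```

```text
[0.51009982 0.25442731 0.34661368] [[0.037, 0.999, 0.002], [0.999, -0.037, -0.001], [-0.001, 0.002, -1.0]] 0.00021488440594792473 0.005081811529335238 [ 0.28497443 -0.10953611  0.01663321]
0.0 [0.5088 0.255  0.3179] [ 0.05 -0.14  2.88]
0.1 [0.5006 0.2553 0.3029] [ 0.06 -0.96  4.36]
0.2 [0.494  0.2556 0.2873] [ 0.06 -1.62  5.93]
0.3 [0.489  0.2558 0.2711] [ 0.07 -2.13  7.55]
0.4 [0.4856 0.256  0.2544] [ 0.07 -2.47  9.21]
0.5 [0.484  0.256  0.2375] [ 0.07 -2.65 10.91]
0.6 [0.484  0.256  0.2205] [ 0.07 -2.65 12.6 ]
0.7 [0.4856 0.256  0.2036] [ 0.07 -2.48 14.3 ]
0.8 [0.489  0.2558 0.1869] [ 0.07 -2.15 15.96]
```

Request:
{"name": "jog_arm", "arguments": {"rows": [[0,-0.14,1.5,0,0,0,0],[0.05,-0.14,2.4,0,0,0,0],[0.05,-0.14,2.9,0,0,0,0],[0.05,-0.55,3.6,0,0,0,0],[0.06,-0.96,4.36,0,0,0,0],[0.06,-1.3,5.15,0,0,0,0],[0.06,-1.62,5.93,0,0,0,0],[0.06,-1.9,6.75,0,0,0,0],[0.07,-2.13,7.55,0,0,0,0],[0.07,-2.3,8.4,0,0,0,0],[0.07,-2.47,9.21,0,0,0,0],[0.07,-2.47,9.21,0,0,0,0]]}}

```text
time: 37.75
eef_pos: [0.4844, 0.2574, 0.2526]
tool_rot: [0.0, 0.719, 0.695, -0.0]
wrist_force: [-0.4, -0.7, 0.7]
grip_width: 0.0001
```

```bash
python3 - <<'E'
from h import *
p,r,s=tool(); print(p,s['wrist_force'])
im,c=shot('s4','side'); print([(np.round(b['bbox']).tolist(),b['score']) for b in finder.search_frame('lever_grip','side')])
E
```

```text
[0.48437137 0.25738031 0.25256935] [-0.4158064  -0.73022312  0.7393893 ]
[([157.0, 213.0, 76.0, 35.0], 0.77), ([235.0, 294.0, 49.0, 18.0], 0.39)]
```

Request:
{"name": "jog_arm", "arguments": {"rows": [[0,-0.1,0.7,0,0,0,0],[0,-0.18,1.5,0,0,0,0],[0,-0.19,2.3,0,0,0,0],[0,-0.18,3.1,0,0,0,0],[0,-0.15,3.8,0,0,0,0],[0,-0.08,4.4,0,0,0,0],[0,-0.02,4.9,0,0,0,0],[0,0.05,5.4,0,0,0,0],[0,0.1,5.7,0,0,0,0],[0,0.1,5.7,0,0,0,0]]}}

```text
time: 38.85
eef_pos: [0.486, 0.2575, 0.1965]
tool_rot: [0.0, 0.719, 0.695, 0.0]
wrist_force: [-1.6, 0.8, 1.2]
grip_width: 0.0003
```

Request:
{"name": "jog_arm", "arguments": {"rows": [[0,0.03,0.15,0,0,0,0],[0,0.07,0.3,0,0,0,0],[0,0.07,0.3,0,0,0,0]]}}

```text
time: 39.15
eef_pos: [0.4868, 0.2576, 0.1938]
tool_rot: [0.0, 0.719, 0.695, 0.001]
wrist_force: [-1.1, 0.6, 0.6]
grip_width: -0.0001
```

Request:
{"name": "jog_arm", "arguments": {"rows": [[0,0.03,0.15,0,0,0,0],[0,0.07,0.3,0,0,0,0],[0,0.07,0.3,0,0,0,0]]}}

```text
time: 39.45
eef_pos: [0.4874, 0.2577, 0.1907]
tool_rot: [0.0, 0.719, 0.695, 0.0]
wrist_force: [-1.0, -0.2, 0.5]
grip_width: 0.0004
```

Request:
{"name": "jog_arm", "arguments": {"rows": [[0,0.03,0.1,0,0,0,0],[0,0.05,0.2,0,0,0,0],[0,0.05,0.2,0,0,0,0]]}}

```text
time: 39.75
eef_pos: [0.4879, 0.2576, 0.1887]
tool_rot: [0.0, 0.719, 0.695, 0.0]
wrist_force: [-1.4, 1.0, 1.4]
grip_width: 0.0005
```

Request:
{"name": "jog_arm", "arguments": {"rows": [[0,0.02,0.1,0,0,0,0],[0,0.04,0.15,0,0,0,0],[0,0.04,0.15,0,0,0,0]]}}

```text
time: 40.05
eef_pos: [0.4883, 0.2576, 0.1873]
tool_rot: [0.0, 0.719, 0.695, 0.0]
wrist_force: [-0.2, 0.8, 0.6]
grip_width: 0.0004
```

Request:
{"name": "jog_arm", "arguments": {"rows": [[0,0.02,0.05,0,0,0,0],[0,0.03,0.1,0,0,0,0],[0,0.03,0.1,0,0,0,0]]}}

```text
time: 40.35
eef_pos: [0.4885, 0.2576, 0.1865]
tool_rot: [0.0, 0.719, 0.695, 0.0]
wrist_force: [-2.0, -0.2, 4.8]
grip_width: 0.0005
```

Request:
{"name": "jog_arm", "arguments": {"rows": [[0,0.01,0.04,0,0,0,0],[0,0.01,0.04,0,0,0,0],[0,0.01,0.04,0,0,0,0]]}}

```text
time: 40.65
eef_pos: [0.4886, 0.2576, 0.1863]
tool_rot: [0.0, 0.719, 0.695, 0.0]
wrist_force: [-3.3, -0.7, 5.9]
grip_width: 0.0006
```

```bash
python3 - <<'E'
from h import *
for i in range(4):
    p,r,s=tool(); print(p.round(4),s['wrist_force'].round(2)); vision.snapshot('side')
E
```

```text
[0.4886 0.2576 0.1863] [-3.33 -0.74  5.87]
[0.4886 0.2576 0.1863] [-3.43 -0.65  6.24]
[0.4886 0.2576 0.1863] [-2.32 -1.07  7.22]
[0.4886 0.2576 0.1863] [-3.05 -0.29  6.97]
```

Request:
{"name": "jog_arm", "arguments": {"rows": [[0,0,0,0,0,0,0],[0,0,0,0,0,0,0],[0,-0.05,-0.4,0,0,0,0],[0,-0.3,-1.6,0,0,0,0],[0,-0.5,-3.2,0,0,0,0],[0,-0.45,-5,0,0,0,0],[0,-0.32,-6.75,0,0,0,0],[0,0.1,-8.4,0,0,0,0],[0,0.53,-10,0,0,0,0],[0,1.2,-11.6,0,0,0,0],[0,1.8,-13.2,0,0,0,0],[0,1.8,-15,0,0,0,0]]}}

```text
time: 42.05
eef_pos: [0.507, 0.2566, 0.3377]
tool_rot: [0.001, 0.719, 0.695, 0.001]
wrist_force: [0.1, 0.2, -0.1]
grip_width: 0.0006
```

Request:
{"name": "jog_arm", "arguments": {"rows": [[0,0,-2,0,0,0,0],[0,0,-4,0,0,0,0],[0,0,-4,0,0,0,0]]}}

```text
time: 42.35
eef_pos: [0.5072, 0.258, 0.3798]
tool_rot: [0.001, 0.719, 0.695, 0.003]
wrist_force: [-0.3, -0.1, 0.5]
grip_width: 0.0005
```

```bash
python3 - <<'E'
from h import *
p,r,s=tool(); print(p,s['wrist_force'].round(1)); im,c=shot('s5','side')
print([(np.round(b['bbox']).tolist(),b['score']) for b in finder.search_frame('lever_grip','side')])
a=cv2.imread('pics/side0.png').astype(int); print('bar diff vs start', np.abs(im[195:225,200:222].astype(int)-a[195:225,200:222]).mean(), 'ram area',np.abs(im[235:258,170:188].astype(int)-a[235:258,170:188]).mean())
got([.47,.10,.37],88.3,0); got([.638,-.12,.15],88.3,.52)
E
```

```text
[0.50717128 0.25796538 0.37976714] [-0.3 -0.1  0.5]
[([155.0, 199.0, 65.0, 37.0], 0.73), ([204.0, 185.0, 10.0, 7.0], 0.23)]
bar diff vs start 11.307575757575757 ram area 11.714975845410628
shift cm [-15.81  -3.1    0.65] turn [ 0.0023 -0.0003 -0.0043]
shift cm [-37.23  14.39  22.68] turn [ 0.0034  0.5197 -0.0036]
```

Request:
{"name": "jog_arm", "arguments": {"rows": [[-4,-1,0,0,0,0,0.3],[-8,-2,0,0,0,0,0.6],[-12,-3,0,0,0,0,0.6],[-16,-3,1,0,0,0,0.6],[-20,-1,3,0,0.1,0,0.6],[-24,2,6,0,0.2,0,0.6],[-28,6,9,0,0.3,0,0.6],[-32,10,12,0,0.4,0,0.6],[-36,13,16,0,0.5,0,0.6],[-37.2,14.4,20,0.003,0.52,-0.004,0.6],[-37.2,14.4,22.7,0.003,0.52,-0.004,0.6],[-37.2,14.4,22.7,0.003,0.52,-0.004,0.6]]}}

```text
time: 43.65
eef_pos: [0.6353, -0.1219, 0.1423]
tool_rot: [-0.183, 0.695, 0.671, 0.182]
wrist_force: [-0.9, 1.1, -0.1]
grip_width: 0.0529
```

Request:
{"name": "jog_arm", "arguments": {"rows": [[0,0,0,0,0,0,0.6],[0,0,0,0,0,0,0.6],[0,0,0,0,0,0,0.6]]}}

```text
time: 43.95
eef_pos: [0.6388, -0.1183, 0.1521]
tool_rot: [-0.178, 0.692, 0.674, 0.185]
wrist_force: [-0.3, -0.1, 0.3]
grip_width: 0.0531
```

```bash
python3 - <<'E'
from h import *
p,r,s=tool(); print(p,r.as_matrix().round(3).tolist(),np.abs(s['dq']).max()); im,c=shot('w22')
print(proj('wrist',[[.6447,.0243+.017,.06],[.644,.0243-.017,.06],[.6495,.1635,.04]]))
hs=cv2.cvtColor(im,cv2.COLOR_BGR2HSV); m=((hs[...,0]<8)|(hs[...,0]>172))&(hs[...,1]>150)&(hs[...,2]>60); 
k=max(cv2.findContours(m.astype(np.uint8),0,1)[0],key=cv2.contourArea); print('red',cv2.boundingRect(k))
got([.6447,-.02,.105],88.1,.52); got([.6447,.0243,.047],88.1,.52)
E
```

```text
[ 0.63879913 -0.1182668   0.15210512] [[0.022, 1.0, 0.016], [0.868, -0.027, 0.496], [0.497, 0.003, -0.868]] 0.0072643955768380356
[[263.09897531  61.71660266]
 [263.45249282 102.17703893]
 [264.33642889 -47.93657263]]
red (255, 64, 17, 38)
shift cm [6.24 0.31 8.98] turn [-0.0004  0.0008  0.0061]
shift cm [ 7.21  0.17 16.21] turn [-0.0004  0.0008  0.0061]
```

Request:
{"name": "jog_arm", "arguments": {"rows": [[2,0.2,3,0,0,0.006,0.6],[4,0.2,6,0,0,0.006,0.6],[6.2,0.2,9,0,0,0.006,0.6],[6.8,0.2,12,0,0,0.006,0.6],[7.2,0.17,15,0,0,0.006,0.6],[7.2,0.17,16.2,0,0,0.006,0.6],[7.2,0.17,16.2,0,0,0.006,0.6],[7.2,0.17,16.2,0,0,0.006,0.6],[7.2,0.17,16.2,0,0,0.006,0.6]], "grip_force": 25}}

```text
time: 44.9
eef_pos: [0.6451, 0.0214, 0.0457]
tool_rot: [-0.178, 0.696, 0.671, 0.184]
wrist_force: [0.9, -0.2, 0.7]
grip_width: 0.0527
```

```bash
python3 - <<'E'
from h import *
p,r,s=tool(); print(p,r.as_matrix().round(3).tolist(),np.abs(s['dq']).max(),s['wrist_force']); got([.6447,.0243,.0465],88.1,.52)
E
```

```text
[0.6450828  0.02141061 0.04569399] [[0.032, 0.999, 0.017], [0.868, -0.037, 0.496], [0.496, -0.001, -0.868]] 0.003512449137033909 [ 0.92562613 -0.18951322  0.74914059]
shift cm [ 0.29 -0.05  0.07] turn [ 0.0007  0.0012 -0.0036]
```

Request:
{"name": "jog_arm", "arguments": {"rows": [[0,-0.04,0,0,0,0,0.3],[0,-0.04,0,0,0,0,0.1],[0,-0.04,0,0,0,0,0.05],[0,-0.04,0,0,0,0,0.05],[0,-0.04,0,0,0,0,0.05],[0,-0.04,0,0,0,0,0.05],[0,-0.04,0,0,0,0,0.05],[0,-0.04,0,0,0,0,0.05],[0,-0.04,0,0,0,0,0.05],[0,-0.04,0,0,0,0,0.05],[0,-0.04,0,0,0,0,0.05],[0,-0.04,0,0,0,0,0.05]]}}

```text
time: 46.1
eef_pos: [0.6438, 0.0231, 0.0444]
tool_rot: [-0.18, 0.695, 0.671, 0.184]
wrist_force: [3.4, -0.5, -1.1]
grip_width: 0.0138
```

Request:
{"name": "jog_arm", "arguments": {"rows": [[-0.22,-0.01,-0.125,0,0,0,0.05],[-0.87,-0.03,-0.497,0,0,0,0.05],[-1.74,-0.06,-0.995,0,0,0,0.05],[-2.61,-0.09,-1.492,0,0,0,0.05],[-3.48,-0.125,-1.99,0,0,0,0.05],[-4.35,-0.156,-2.487,0,0,0,0.05],[-5.22,-0.187,-2.985,0,0,0,0.05],[-6.09,-0.218,-3.482,0,0,0,0.05],[-6.95,-0.25,-3.98,0,0,0,0.05],[-7.82,-0.28,-4.475,0,0,0,0.05],[-8.5,-0.3,-4.87,0,0,0,0.05],[-8.7,-0.31,-4.98,0,0,0,0.05]]}}

```text
time: 47.3
eef_pos: [0.6355, -0.0749, 0.0443]
tool_rot: [-0.182, 0.694, 0.671, 0.184]
wrist_force: [1.3, 6.6, -2.4]
grip_width: 0.0136
```

```bash
python3 - <<'E'
from h import *
p,r,s=tool(); print(p,r.as_matrix().round(3).tolist(),s['grip_width'],np.abs(s['dq']).max(),s['wrist_force']); got([.6297,-.19,.0457],88.3,.52)
E
```

```text
[ 0.63546462 -0.0748553   0.04434203] [[0.031, 0.999, 0.01], [0.866, -0.032, 0.5], [0.5, -0.006, -0.866]] 0.013556963482302386 0.018361414176172722 [ 1.25016188  6.61364657 -2.43284853]
shift cm [-9.92 -0.21 -5.88] turn [-0.0044 -0.0036 -0.0053]
```

Request:
{"name": "jog_arm", "arguments": {"rows": [[-0.4,-0.01,-0.24,0,0,0,0.05],[-1.2,-0.03,-0.7,0,0,0,0.05],[-2.1,-0.045,-1.22,0,0,0,0.05],[-3,-0.065,-1.75,0,0,0,0.05],[-3.9,-0.085,-2.27,0,0,0,0.05],[-4.8,-0.1,-2.8,0,0,0,0.05],[-5.7,-0.12,-3.32,0,0,0,0.05],[-6.6,-0.14,-3.85,0,0,0,0.05],[-7.5,-0.16,-4.37,0,0,0,0.05],[-8.3,-0.18,-4.84,0,0,0,0.05],[-8.8,-0.19,-5.13,0,0,0,0.05],[-8.9,-0.19,-5.19,0,0,0,0.05]]}}

```text
time: 48.5
eef_pos: [0.6302, -0.1792, 0.0444]
tool_rot: [-0.181, 0.695, 0.671, 0.183]
wrist_force: [-0.6, 3.4, -4.9]
grip_width: 0.0136
```

Request:
{"name": "jog_arm", "arguments": {"rows": [[0,0,0,0,0,0,0.05],[0,0,0,0,0,0,0.05],[0,0,0,0,0,0,0.3],[0,0,0,0,0,0,0.6],[0,0,0,0,0,0,0.6],[0,0,0,0,0,0,0.6],[-1.2,0,-2.2,0,0,0,0.6],[-3,0,-5.2,0,0,0,0.6],[-5,0,-8.7,0,0,0,0.6],[-7,0,-12,0,0,0,0.6],[-7,0,-12,0,0,0,0.6],[-7,0,-12,0,0,0,0.6]]}}

```text
time: 49.7
eef_pos: [0.6276, -0.3012, 0.1148]
tool_rot: [-0.179, 0.696, 0.671, 0.184]
wrist_force: [0.1, 0.6, -0.2]
grip_width: 0.0529
```

```bash
python3 - <<'E'
from h import *
p,r,s=tool(); print(p,np.abs(s['dq']).max(),s['grip_width']); got([.631,-.13,.15],88.3,0)
E
```

```text
[ 0.62761327 -0.30117615  0.11484692] 0.046209383237910254 0.05287492970277792
shift cm [16.61 -0.29  5.44] turn [-0.0009 -0.5193 -0.0073]
```

Request:
{"name": "jog_arm", "arguments": {"rows": [[2,0,-2,0,-0.1,0,0.6],[5,0,-2,0,-0.2,0,0.6],[8,0,-1,0,-0.3,0,0.6],[12,-0.2,1,0,-0.4,0,0.6],[15,-0.3,4,0,-0.5,-0.007,0.6],[16.6,-0.3,5.4,0,-0.519,-0.007,0.6],[16.6,-0.3,5.4,0,-0.519,-0.007,0.6],[16.6,-0.3,5.4,0,-0.519,-0.007,0.6],[16.6,-0.3,5.4,0,-0.519,-0.007,0.6]]}}

```text
time: 50.6
eef_pos: [0.6301, -0.1311, 0.1497]
tool_rot: [-0.001, 0.718, 0.696, -0.001]
wrist_force: [0.3, -0.4, -0.1]
grip_width: 0.0528
```

```bash
python3 - <<'E'
from h import *
p,r,s=tool(); print(p,np.abs(s['dq']).max(),s['grip_width']); im,c=shot('w23')
hs=cv2.cvtColor(im,cv2.COLOR_BGR2HSV); g=cv2.cvtColor(im,cv2.COLOR_BGR2GRAY)
m=((g<115)&(hs[...,1]<60)).astype(np.uint8); m[225:]=0
m=cv2.morphologyEx(m,cv2.MORPH_CLOSE,np.ones((9,9))); n,l,st,ce=cv2.connectedComponentsWithStats(m)
C=(.634,-.046)
for i in range(1,n):
    if st[i,4]>2000:
        k=max(cv2.findContours((l==i).astype(np.uint8),0,1)[0],key=cv2.contourArea); P=ray('',k[:,0].astype(float),.04,c)[:,:2]*1000; print(st[i],cv2.minAreaRect(P.astype(np.float32)))
q=(g>430/3)[:, 150:370]
# sled edges at three rows
for v in (40,100,140):
    row=g[v].astype(int); d=np.diff(row); e=[u for u in range(150,370) if abs(d[u])>12]; print(v,e,(ray('',[(u+.5,v) for u in e],.02,c)[:,:2]*1000).round(0).tolist())
im2,c2=shot('s6','side'); shot('f6','scene')
for n in ('cover','sled','copper1','brass1','lever_grip'): print(n,[(np.round(b['bbox']).tolist(),round(b['score'],2)) for b in finder.search_frame(n,'side')][:3])
E
```

```text
[ 0.63006086 -0.13109984  0.14972714] 0.018598310356609013 0.052844004618357414
[  217     0    97   131 11944] ((634.4819946289062, -44.32859420776367), (79.63253021240234, 59.549583435058594), 88.31594848632812)
40 [178, 179, 199, 200, 216, 217, 218, 262, 263, 264, 265, 266, 311, 312, 328, 329, 359, 360, 361] [[576.0, -24.0], [576.0, -24.0], [590.0, -24.0], [591.0, -24.0], [602.0, -24.0], [603.0, -24.0], [603.0, -24.0], [634.0, -25.0], [634.0, -25.0], [635.0, -25.0], [636.0, -25.0], [636.0, -25.0], [667.0, -26.0], [668.0, -26.0], [679.0, -27.0], [680.0, -27.0], [700.0, -27.0], [701.0, -27.0], [702.0, -27.0]]
100 [181, 182, 202, 219, 220, 308, 309, 310, 324, 325, 354, 355] [[574.0, -64.0], [574.0, -64.0], [589.0, -64.0], [601.0, -64.0], [602.0, -64.0], [666.0, -66.0], [667.0, -66.0], [667.0, -66.0], [677.0, -67.0], [678.0, -67.0], [699.0, -67.0], [700.0, -67.0]]
140 [183, 184, 322, 323, 350] [[572.0, -93.0], [573.0, -93.0], [677.0, -96.0], [678.0, -96.0], [698.0, -96.0]]
cover [([196.0, 220.0, 26.0, 11.0], 0.58)]
sled [([303.0, 192.0, 60.0, 41.0], 0.69), ([190.0, 197.0, 44.0, 44.0], 0.6)]
copper1 []
brass1 []
lever_grip [([156.0, 200.0, 66.0, 36.0], 0.6), ([187.0, 340.0, 33.0, 31.0], 0.33)]
```

```bash
python3 -c "
from h import *
print(sign_off())"
```

```text
the job is handed in; nothing more can be done
None
```

The job is done and handed in at about 51 s of the 210 s allowed; sign-off gave no verdict.

- **Stack:** only one copper and one brass sheet were in view, so the stack is copper, then brass, then the steel cover. I held the sheets at 12 N. After placing, the brass measured within 1 mm and 0.1° of the outline.
- **Alignment:** a wrist-camera check before pressing put the mark at (0.6509, 0.1635) and the ram nose at (0.6506, 0.1641), so they agree to under 1 mm. The side camera put the ram about 2.5 mm lower in x. I went with the wrist camera, because the side camera had read similarly low on the copper sheet.
- **Press:** I pushed the lever until the grip carried about 6 to 7 N, roughly 30 N at the ram by the stated ratio, and held it for about 0.5 s or more. The lever then came back up; its detected box matches the start.
- **Final position:** I drew the sled back until the nearest edge of the stack was about 12 cm from the press head. In the last wrist picture the cover is square to the sled (88.3°) and centred across it to within 1 mm. Along the sled it is about 1–2 mm off where it should be.

**Not checked or uncertain:**
- The far end of the cover was cut off in the last wrist picture, so its position along the sled comes from the near edge only.
- The sheets under the cover were not measured again after pressing; the finder saw neither in the last side view.
- I did not re-check the bystander objects at the end. The arm showed no unexpected contact force when read.

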